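# Load the bottle roller mixer from the gravity lane

## Task

Load the roller mixer: first pull its green toggle switch fully over to off. With it off, clear the tip box off the rollers, standing it upright in the middle of the yellow mat, and lay every bottle from the sloped lane (only the front one comes out; those behind then roll forward), and the red-capped bottle if one stands on the bench, on its side in a mixer slot of its own: a pair of rollers over a blue strip, bottle along them and centred, cap either way, set down, not dropped. When all this is in place push the switch fully back to on; leave the amber jar and the beaker where they are.

Things in the scene. Friction and masses are not known exactly. Their poses are not given: they have to be found in the camera images.
- bottle1_mid (a point): Reagent bottle with a blue cap, standing in the sloped lane (the front one, at the low end); 135 mm tall, white plastic, about 0.3 kg: round body 58 mm in diameter from the foot up to 98 mm, then shoulder and a 39 mm cap over the top 23 mm. Point on its axis, half-way up, 67 mm from the foot; z axis from foot to cap.
- bottle2_mid (a point): Reagent bottle with a blue cap, standing in the sloped lane (behind bottle1); 135 mm tall, white plastic, about 0.3 kg: round body 58 mm in diameter from the foot up to 98 mm, then shoulder and a 39 mm cap over the top 23 mm. Point on its axis, half-way up, 67 mm from the foot; z axis from foot to cap.
- bottle3_mid (a point): Reagent bottle with a blue cap, standing in the sloped lane (behind bottle2; absent in some runs); 135 mm tall, white plastic, about 0.3 kg: round body 58 mm in diameter from the foot up to 98 mm, then shoulder and a 39 mm cap over the top 23 mm. Point on its axis, half-way up, 67 mm from the foot; z axis from foot to cap.
- bottle4_mid (a point): Reagent bottle with a red cap, standing on the bench between lane and mixer (absent in some runs); 135 mm tall, white plastic, about 0.3 kg: round body 58 mm in diameter from the foot up to 98 mm, then shoulder and a 39 mm cap over the top 23 mm. Point on its axis, half-way up, 67 mm from the foot; z axis from foot to cap.
- rack: Sloped lane, fixed, 240 x 77 mm. Origin on the bench under the front bottle; x along it to the back, z up. Free rollers rise 5 deg to the back; front bottle's foot is 60 mm up, leaning 5 deg to -x. Guides (65 mm apart) and blue stop reach 36 mm above the rollers; two wires over the caps, from 50 mm behind the origin, keep those behind in. Front one out (lift 45 mm): the rest roll down 58 mm in about 1 s.
- mixer: Roller mixer, fixed, white, 210 (x) x 470 (y) mm, deck 40 mm high. Origin on the bench; x along the slots, away from the robot, y across them towards the switch, z up. Slots: four pairs of black rods along x (12 mm thick, 140 mm long, 46 mm apart, tops 65 mm above the bench; they do not turn) over blue strips; two cross bars under the rods reach 55 mm above the bench.
- slot1 (a point): Slot 1 of the mixer (slots 94 mm apart, slot 1 farthest from the switch): where the half-way point of a bottle lying in it comes to rest, over the middle of the rollers, 85 mm above the bench. x along the slot, z up. A lying bottle is held in the groove between its two rollers.
- slot2 (a point): Slot 2 of the mixer (slots 94 mm apart, slot 1 farthest from the switch): where the half-way point of a bottle lying in it comes to rest, over the middle of the rollers, 85 mm above the bench. x along the slot, z up. A lying bottle is held in the groove between its two rollers.
- slot3 (a point): Slot 3 of the mixer (slots 94 mm apart, slot 1 farthest from the switch): where the half-way point of a bottle lying in it comes to rest, over the middle of the rollers, 85 mm above the bench. x along the slot, z up. A lying bottle is held in the groove between its two rollers.
- slot4 (a point): Slot 4 of the mixer (slots 94 mm apart, slot 1 farthest from the switch): where the half-way point of a bottle lying in it comes to rest, over the middle of the rollers, 85 mm above the bench. x along the slot, z up. A lying bottle is held in the groove between its two rollers.
- switch (a joint): Power switch of the mixer, a toggle lever with a green ball at the switch end of the deck: 0 rad off (leaning to the mixer's -x), 1.0 rad on (leaning to +x). It starts on, stays where it is left and moves with a push of about 1 N at the ball.
- switch_tip (a point): Centre of the green ball (26 mm diameter) on the switch lever, 132 mm above the bench when off or on; the lever is 80 mm long and turns about the mixer's y axis; off to on carries the ball 77 mm along the mixer's +x.
- tipbox_mid (a point): Blue tip box with a clear lid, 62 (x) x 90 (y) x 55 mm high, 0.2 kg, left standing on the mixer's rods over slots 2 and 3. Point at its centre, 27 mm above its underside; z up. The lid (58 x 86 mm) is fast to it.
- mat: Yellow mat on the bench, fixed, 120 (x) x 100 (y) x 4 mm: where the tip box belongs. Origin in the middle of its underside, x and y along its edges.
- can: Bystander: amber jar with a black cap, 60 mm diameter, 80 mm high, origin in the middle of its underside. Leave alone.
- jar: Bystander: white plastic beaker, 70 mm diameter, 60 mm high, origin in the middle of its underside. Leave alone.

How it is judged:
On the way, in this order (a step that is already met when the one before it is completed fails the run):
1. the mixer is switched off (value of joint switch below 0.15 rad), for 0.2 s.
2. the tip box stands on the mat and every bottle lies on its side in a slot of the mixer, let go, the switch still off (angle between bottle1_mid's own z axis and vertical between 1.44 and 1.7 rad and angle between the z axis of each of bottle1_mid, bottle2_mid, bottle3_mid, bottle4_mid and the x axis of slot1, either way round below 0.14 rad and z of bottle1_mid in the frame of slot1 between -0.007 and 0.007 m and x of bottle1_mid in the frame of slot1 between -0.03 and 0.03 m and (y of bottle1_mid in the frame of slot1 between -0.01 and 0.01 m or y of bottle1_mid in the frame of slot2 between -0.01 and 0.01 m or y of bottle1_mid in the frame of slot3 between -0.01 and 0.01 m or y of bottle1_mid in the frame of slot4 between -0.01 and 0.01 m) and angle between bottle2_mid's own z axis and vertical between 1.44 and 1.7 rad and z of bottle2_mid in the frame of slot1 between -0.007 and 0.007 m and x of bottle2_mid in the frame of slot1 between -0.03 and 0.03 m and (y of bottle2_mid in the frame of slot1 between -0.01 and 0.01 m or y of bottle2_mid in the frame of slot2 between -0.01 and 0.01 m or y of bottle2_mid in the frame of slot3 between -0.01 and 0.01 m or y of bottle2_mid in the frame of slot4 between -0.01 and 0.01 m) and angle between bottle3_mid's own z axis and vertical between 1.44 and 1.7 rad and z of bottle3_mid in the frame of slot1 between -0.007 and 0.007 m and x of bottle3_mid in the frame of slot1 between -0.03 and 0.03 m and (y of bottle3_mid in the frame of slot1 between -0.01 and 0.01 m or y of bottle3_mid in the frame of slot2 between -0.01 and 0.01 m or y of bottle3_mid in the frame of slot3 between -0.01 and 0.01 m or y of bottle3_mid in the frame of slot4 between -0.01 and 0.01 m) and angle between bottle4_mid's own z axis and vertical between 1.44 and 1.7 rad and z of bottle4_mid in the frame of slot1 between -0.007 and 0.007 m and x of bottle4_mid in the frame of slot1 between -0.03 and 0.03 m and (y of bottle4_mid in the frame of slot1 between -0.01 and 0.01 m or y of bottle4_mid in the frame of slot2 between -0.01 and 0.01 m or y of bottle4_mid in the frame of slot3 between -0.01 and 0.01 m or y of bottle4_mid in the frame of slot4 between -0.01 and 0.01 m) and x of tipbox_mid in the frame of mat between -0.03 and 0.03 m and y of tipbox_mid in the frame of mat between -0.03 and 0.03 m and z of tipbox_mid in the frame of mat below 0.036 m and angle between tipbox_mid's own z axis and vertical below 0.1 rad and linear speed of each of tipbox, bottle1, bottle2, bottle3, bottle4 below 0.02 m/s and value of joint switch below 0.5 rad and contact force between anything else and the fingers below 0.5 N), for 0.2 s.
3. the switch is pushed over to on (value of joint switch above 0.85 rad), for 0.2 s.
At the end, for the whole second after the job is handed in: Every bottle lies at rest in a slot: level within 7 deg, along it within 8 deg, half-way point within 30 mm of the middle along the slot, 10 mm across, 7 mm in height; tip box upright on the mat within 30 mm of its middle along each edge; switch at 0.85 rad or more (angle between bottle1_mid's own z axis and vertical between 1.44 and 1.7 rad and angle between the z axis of each of bottle1_mid, bottle2_mid, bottle3_mid, bottle4_mid and the x axis of slot1, either way round below 0.14 rad and z of bottle1_mid in the frame of slot1 between -0.007 and 0.007 m and x of bottle1_mid in the frame of slot1 between -0.03 and 0.03 m and (y of bottle1_mid in the frame of slot1 between -0.01 and 0.01 m or y of bottle1_mid in the frame of slot2 between -0.01 and 0.01 m or y of bottle1_mid in the frame of slot3 between -0.01 and 0.01 m or y of bottle1_mid in the frame of slot4 between -0.01 and 0.01 m) and angle between bottle2_mid's own z axis and vertical between 1.44 and 1.7 rad and z of bottle2_mid in the frame of slot1 between -0.007 and 0.007 m and x of bottle2_mid in the frame of slot1 between -0.03 and 0.03 m and (y of bottle2_mid in the frame of slot1 between -0.01 and 0.01 m or y of bottle2_mid in the frame of slot2 between -0.01 and 0.01 m or y of bottle2_mid in the frame of slot3 between -0.01 and 0.01 m or y of bottle2_mid in the frame of slot4 between -0.01 and 0.01 m) and angle between bottle3_mid's own z axis and vertical between 1.44 and 1.7 rad and z of bottle3_mid in the frame of slot1 between -0.007 and 0.007 m and x of bottle3_mid in the frame of slot1 between -0.03 and 0.03 m and (y of bottle3_mid in the frame of slot1 between -0.01 and 0.01 m or y of bottle3_mid in the frame of slot2 between -0.01 and 0.01 m or y of bottle3_mid in the frame of slot3 between -0.01 and 0.01 m or y of bottle3_mid in the frame of slot4 between -0.01 and 0.01 m) and angle between bottle4_mid's own z axis and vertical between 1.44 and 1.7 rad and z of bottle4_mid in the frame of slot1 between -0.007 and 0.007 m and x of bottle4_mid in the frame of slot1 between -0.03 and 0.03 m and (y of bottle4_mid in the frame of slot1 between -0.01 and 0.01 m or y of bottle4_mid in the frame of slot2 between -0.01 and 0.01 m or y of bottle4_mid in the frame of slot3 between -0.01 and 0.01 m or y of bottle4_mid in the frame of slot4 between -0.01 and 0.01 m) and x of tipbox_mid in the frame of mat between -0.03 and 0.03 m and y of tipbox_mid in the frame of mat between -0.03 and 0.03 m and z of tipbox_mid in the frame of mat below 0.036 m and angle between tipbox_mid's own z axis and vertical below 0.1 rad and linear speed of each of tipbox, bottle1, bottle2, bottle3, bottle4 below 0.02 m/s and value of joint switch above 0.85 rad); the robot touches nothing.
It fails at once if a bottle is dropped or slammed on to the mixer (over 60 N) (contact force between any of bottle1, bottle2, bottle3, bottle4 and mixer above 60 N).
It fails at once if the amber jar or the beaker is pushed more than 4 cm or tipped ((distance of can from where it was at the start of the episode above 0.04 m or angle between can's own z axis and vertical above 0.5 rad) or (distance of jar from where it was at the start of the episode above 0.04 m or angle between jar's own z axis and vertical above 0.5 rad)).
Of bottle3, bottle4 only 1 to 2 are there at a start; the rules pass over those that are not, and their reading is None.
At some moment in a run one of tipbox may be knocked a few centimetres aside while the robot is not near it.
It also fails if it takes over 210 s, if anything falls off the work surface, if the arm or the gripper's body presses on something with over 40 N, if the wrist force passes 120 N, or if a joint passes its speed limit or range.

## Robot

A 6-joint arm with a two-finger parallel gripper is mounted at the origin on the work surface. World frame = base frame: x ahead of the robot, y to its left, z up, the work surface at z = 0. Lengths are in m, angles in rad, forces in N, time in s.
With the tool pointing down it reaches from about 0.375 to 0.825 m from the base axis. Payload 5.5 kg.
Tool frame: the origin (TCP) lies at the very end of the fingers, on their centre line; the grasp point (between the pads) lies 19 mm behind it; z points along the fingers, y is the direction in which the jaws open and shut (so a half turn about z gives the same grasp; the last joint's range is limited). The gripper opens to 85 mm and grips with 20 to 120 N. Pads are 22 mm wide; open, the fingers measure 114 mm over their backs; the gripper's body (76 mm by 85 mm) begins 54 mm behind the grasp point. The pads swing forward as they close: fully open they stand 13 mm farther back than shut.
Start: joints at [-1.198, 0.314, -0.047, 1.21, 0, 1.571], TCP at [0.219, -0.559, 0.231] pointing down, gripper open.
Joint ranges: [-2.67, 2.67], [-0.69, 1.73], [-1.03, 1.25], [-2.08, 2.16], [-1.42, 1.45], [-3.14, 3.14]. Speed limits (rad/s): [2.39, 2.39, 3.01, 3.14, 3.14, 3.14].

## Interface

Orientations are given as a unit quaternion [w, x, y, z].
In Python, from rig import arm gives the robot as it stands. Calls block until the motion is done:
- arm.reach(position, orientation): joint-space move of the TCP to a pose.
- arm.servo_line(position, frame=None, speed=0.15): straight line of the TCP; frame=None keeps the orientation; speed is the mean speed in m/s.
- arm.goto_joints(angles): joint-space move.
- arm.open() and arm.gripper_close(squeeze=None): open the fingers fully, or close them until they stop; squeeze is the grip in N (None keeps the last).
- arm.wait(seconds).
- arm.inverse_kinematics(position, orientation): joint angles nearest the present ones, or None.
- arm.get_obs(): the state.
- arm.camera(name): name is "side" or "top" or "wrist"; returns a dict with "frame" (400x640x3 uint8, red, green, blue), "camera_matrix" (3x3 intrinsics, pixels), "origin" and "orientation" of the camera in the world. Camera axes: x right, y down, z forward; pixel columns grow to the right and rows downward; lengths in m; the calibration is good to about 2 mm. The wrist camera is an equidistant fisheye: a pixel r from the principal point sees the ray r / f radians off the axis. A picture is of the moment at which its call begins. There is no depth.
A pose or a line that the arm cannot do raises arm.IKError and nothing moves.
- arm.close_job(): hands the job in, once; it reports no verdict.
The state is a dict: "time": time; "q": joint angles; "dq": joint speeds; "joint_torque": joint torques, N m; "ee_pos": TCP position; "ee_rot": TCP orientation; "force": force on the tool from outside, world axes, zero at the start; "torque": the same for the moment, N m; "opening": finger opening in m.
Only numpy, scipy, OpenCV 4.12 (cv2) and the standard library are available. Lean on these libraries where they do the work, as an engineer would, in place of code of your own. Each camera call takes 0.05 s, during which the arm holds its last target.

## Working session

There is one attempt and no reset: what is moved stays moved. The work goes in short steps, each a Python script; the robot and the scene stay as the last script left them, time stands still between calls to the robot, and variables do not carry over. Pictures are saved under pics/ and viewed, and the job is handed in when it is done.

```bash
ls; mkdir -p pics; python3 - <<'E'
from rig import arm
import cv2
o=arm.get_obs(); print(o)
for n in ["side","top","wrist"]:
    c=arm.camera(n); cv2.imwrite(f"pics/{n}0.png",c["frame"][:,:,::-1]); print(n,c["camera_matrix"],c["origin"],c["orientation"])
E
```

```text
pics
{'time': 0.0, 'q': array([-1.19798444e+00,  3.14242003e-01, -4.80502168e-02,  1.21020540e+00,
       -6.65542937e-06,  1.57081647e+00]), 'dq': array([ 0.00049629, -0.00145313, -0.00026057,  0.00096794, -0.00037589,
       -0.00152331]), 'joint_torque': array([-6.53638490e-04, -5.39583063e+01,  3.39753199e+01,  1.88692741e-02,
        2.33867568e-04,  1.84095565e-07]), 'ee_pos': array([ 0.21833276, -0.5582568 ,  0.23043764]), 'ee_rot': array([-8.35292998e-04,  9.82678171e-01,  1.85318344e-01, -1.60927517e-04]), 'force': array([ 0.52941921, -0.05776597,  0.47305817]), 'torque': array([-0.0279518 , -0.01905402,  0.01259295]), 'opening': 0.08530492157469989}
side [[439.10002072   0.         319.02517303]
 [  0.         439.10002072 199.19942328]
 [  0.           0.           1.        ]] [-0.05686343  0.66187215  0.78697164] [ 0.16174474 -0.33542306  0.83666525 -0.40164819]
top [[432.40656778   0.         318.0659696 ]
 [  0.         432.40656778 197.70728021]
 [  0.           0.           1.        ]] [0.42411655 0.04866319 1.35792526] [ 0.03116211 -0.70200118  0.71029199 -0.04133461]
wrist [[309.70691629   0.         324.60106262]
 [  0.         309.70691629 196.89428766]
 [  0.           0.           1.        ]] [ 0.29116189 -0.53008398  0.37299369] [ 0.12636255  0.81608681 -0.55719361 -0.08700635]
```

View pics/side0.png

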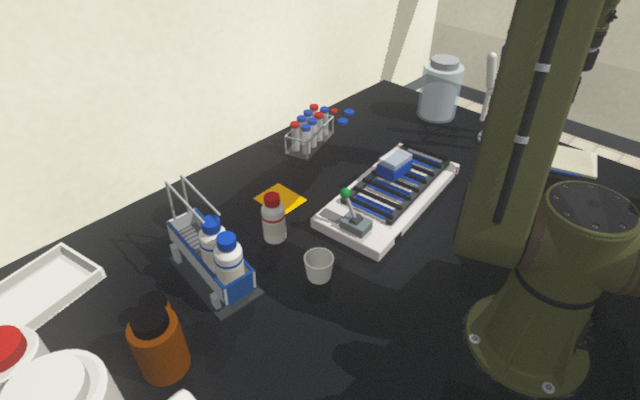

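View pics/top0.png

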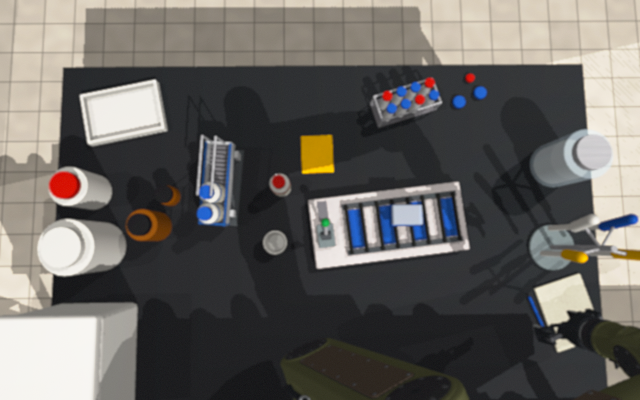

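View pics/wrist0.png

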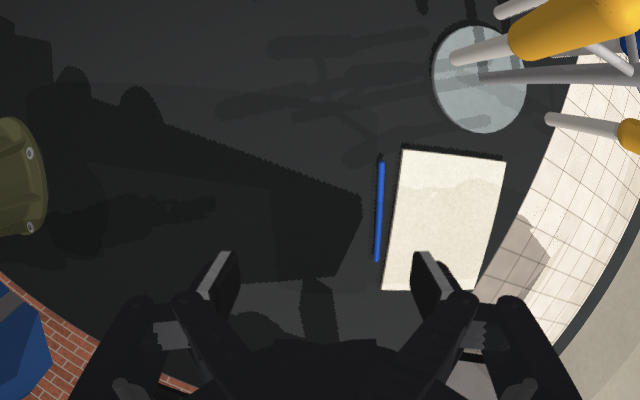

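The side view shows two blue-capped bottles in the lane at about (228,250) and (210,230). The red-capped bottle is at (272,215), the switch ball at (345,192), the tip box on the rods at (395,165) and the mat at (280,197). I'll write helpers and zoom in.

```bash
cat > h.py <<'E'
import numpy as np, cv2
from scipy.spatial.transform import Rotation as R
from rig import arm
def rot(q): return R.from_quat([q[1],q[2],q[3],q[0]])
def quat(r):
    x=r.as_quat(); return [x[3],x[0],x[1],x[2]]
def ray(c,uv,fish=False):
    K=np.array(c["camera_matrix"]); x=(uv[0]-K[0,2])/K[0,0]; y=(uv[1]-K[1,2])/K[1,1]
    if fish:
        r=np.hypot(x,y); s=np.sin(r)/r if r>1e-9 else 1; d=np.array([x*s,y*s,np.cos(r)])
    else: d=np.array([x,y,1.]); d/=np.linalg.norm(d)
    return np.array(c["origin"]),rot(c["orientation"]).apply(d)
def plane(c,uv,z,fish=False):
    o,d=ray(c,uv,fish); return o+d*(z-o[2])/d[2]
def tri(*rays):
    A=np.zeros((3,3));b=np.zeros(3)
    for o,d in rays:
        P=np.eye(3)-np.outer(d,d);A+=P;b+=P@o
    p=np.linalg.solve(A,b); res=[np.linalg.norm((np.eye(3)-np.outer(d,d))@(p-o)) for o,d in rays]
    return p,max(res)
def proj(c,p,fish=False):
    v=rot(c["orientation"]).inv().apply(np.array(p)-np.array(c["origin"])); K=np.array(c["camera_matrix"])
    if fish:
        t=np.arctan2(np.hypot(v[0],v[1]),v[2]); n=np.hypot(v[0],v[1])+1e-12
        return np.array([K[0,2]+K[0,0]*t*v[0]/n,K[1,2]+K[1,1]*t*v[1]/n])
    return np.array([K[0,2]+K[0,0]*v[0]/v[2],K[1,2]+K[1,1]*v[1]/v[2]])
HSV=dict(green=((45,90,40),(85,255,255)),yellow=((20,120,100),(35,255,255)),blue=((100,120,50),(125,255,255)))
def mask(f,name):
    h=cv2.cvtColor(f,cv2.COLOR_RGB2HSV)
    if name=="red": return cv2.inRange(h,(0,130,60),(6,255,255))|cv2.inRange(h,(172,130,60),(180,255,255))
    return cv2.inRange(h,*HSV[name])
def blobs(f,name,mina=12):
    n,l,s,c=cv2.connectedComponentsWithStats(mask(f,name))
    return [(c[i].round(1).tolist(),s[i].tolist()) for i in range(1,n) if s[i,4]>=mina]
def down(yaw):  # tool pointing down, jaw (tool y) direction at angle: tool x axis at yaw
    return R.from_euler("z",yaw)*R.from_euler("x",np.pi)
def grab(n,name):
    c=arm.camera(n); cv2.imwrite(f"pics/{name}.png",c["frame"][:,:,::-1]); return c
def zoom(c,name,x0,y0,w,h,k):
    im=c["frame"][y0:y0+h,x0:x0+w,::-1]; cv2.imwrite(f"pics/{name}.png",cv2.resize(im,None,fx=k,fy=k,interpolation=cv2.INTER_CUBIC))
E
python3 - <<'E'
from h import *
t=arm.camera("top"); s=arm.camera("side")
zoom(t,"topz0",170,110,310,180,2.5); zoom(s,"sidez0",140,120,330,200,2.4)
for n in ["green","yellow","blue","red"]:
    print(n,"top",[b for b in blobs(t["frame"],n) if 180<b[0][0]<480 and 110<b[0][1]<290])
    print(n,"side",[b for b in blobs(s["frame"],n) if 140<b[0][0]<480 and 120<b[0][1]<320])
print("axes top",rot(t["orientation"]).as_matrix())
E
```

```text
green top [([325.1, 222.3], [321, 218, 9, 9, 57])]
green side [([344.8, 192.3], [340, 187, 11, 11, 81])]
yellow top [([316.8, 154.0], [300, 134, 35, 40, 1247])]
yellow side [([283.7, 197.0], [253, 183, 54, 31, 591])]
blue top [([203.4, 163.6], [201, 143, 6, 41, 98]), ([225.1, 190.2], [210, 145, 21, 82, 235]), ([204.4, 191.6], [199, 185, 12, 14, 126]), ([448.4, 216.6], [440, 198, 18, 38, 490]), ([416.0, 202.5], [410, 202, 12, 2, 22]), ([386.5, 224.5], [379, 204, 17, 40, 475]), ([202.9, 213.9], [196, 207, 16, 18, 195]), ([355.7, 227.9], [347, 209, 18, 39, 503]), ([419.3, 231.4], [410, 219, 17, 21, 201])]
blue side [([312.2, 120.2], [308, 118, 9, 6, 37]), ([342.9, 120.7], [338, 118, 10, 7, 57]), ([306.0, 126.4], [302, 124, 8, 7, 43]), ([425.5, 158.1], [413, 153, 27, 11, 39]), ([401.2, 171.5], [377, 159, 58, 25, 517]), ([392.2, 187.1], [375, 179, 35, 16, 114]), ([385.7, 192.2], [368, 185, 36, 16, 100]), ([373.8, 204.0], [355, 195, 38, 19, 173]), ([368.5, 210.2], [352, 202, 34, 17, 102]), ([209.9, 223.2], [195, 209, 26, 26, 339]), ([175.0, 230.9], [172, 228, 7, 7, 17]), ([226.3, 240.7], [216, 230, 21, 22, 349]), ([231.4, 280.1], [179, 235, 76, 70, 747]), ([229.0, 266.8], [222, 265, 15, 4, 20])]
red top [([278.3, 181.3], [272, 175, 13, 13, 125])]
red side [([294.6, 124.1], [291, 121, 8, 7, 47]), ([271.3, 199.4], [264, 192, 15, 16, 198])]
axes top [[-0.01244652 -0.99467549  0.10230228]
 [-0.99982778  0.01097158 -0.01496761]
 [ 0.01376549 -0.10247096 -0.99464075]]
```

View pics/topz0.png

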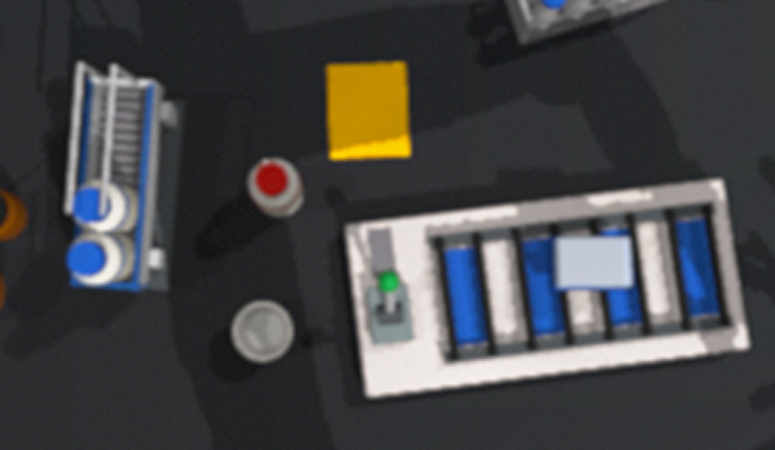

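View pics/sidez0.png

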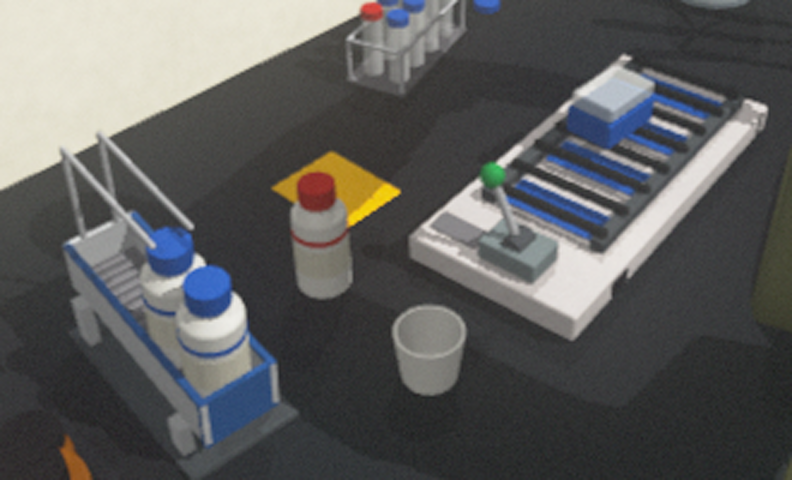

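```bash
python3 - <<'E'
from h import *
np.set_printoptions(precision=4,suppress=True)
t=arm.camera("top"); s=arm.camera("side")
def T(a,b): return tri(ray(t,a),ray(s,b))
print("ball",T((325.1,222.3),(344.8,192.3)))
print("redcap",T((278.3,181.3),(271.3,199.4)))
print("cap1",T((202.9,213.9),(226.3,240.7)))
print("cap2",T((204.4,191.6),(209.9,223.2)))
# strips top
st=[plane(t,p,0.042) for p in [(448.4,216.6),(386.5,224.5),(355.7,227.9)]]
print("strips",st, [np.linalg.norm(st[0]-st[1])/2,np.linalg.norm(st[1]-st[2])])
# red / blue cap ellipse contours
for c,n in((t,"top"),(s,"side")):
    for col in("yellow",):
        cs,_=cv2.findContours(mask(c["frame"],col),cv2.RETR_EXTERNAL,cv2.CHAIN_APPROX_NONE)
        k=max(cs,key=cv2.contourArea); 
        ap=cv2.approxPolyDP(k,4,True)[:,0]; print(n,ap.tolist(),[plane(c,p,0.004)[:2].round(4).tolist() for p in ap])
# deck outline: white in top
g=cv2.cvtColor(t["frame"],cv2.COLOR_RGB2HSV); m=cv2.inRange(g,(0,0,110),(180,70,255)); m[:175]=0;m[275:]=0;m[:,:303]=0;m[:,480:]=0
m=cv2.morphologyEx(m,cv2.MORPH_CLOSE,np.ones((25,25)))
cs,_=cv2.findContours(m,cv2.RETR_EXTERNAL,cv2.CHAIN_APPROX_NONE);k=max(cs,key=cv2.contourArea)
r=cv2.minAreaRect(k);b=cv2.boxPoints(r);P=np.array([plane(t,p,0.04) for p in b]);print(r,P,P.mean(0),[np.linalg.norm(P[i]-P[i-1]) for i in range(4)])
# tip box lid: grey blue
b=t["frame"][200:235,385:435]
m=cv2.inRange(cv2.cvtColor(t["frame"],cv2.COLOR_RGB2HSV),(95,15,150),(125,80,255)); m[:198]=0;m[230:]=0;m[:,:385]=0;m[:,430:]=0
cs,_=cv2.findContours(m,cv2.RETR_EXTERNAL,cv2.CHAIN_APPROX_NONE);k=max(cs,key=cv2.contourArea);r=cv2.minAreaRect(k);print("lid",r)
P=np.array([plane(t,p,0.12) for p in cv2.boxPoints(r)]);print(P,P.mean(0),[np.linalg.norm(P[i]-P[i-1]) for i in range(4)])
E
```

```text
ball (array([0.4799, 0.0113, 0.1348]), np.float64(0.00011320118933551296))
redcap (array([0.5997, 0.1438, 0.1234]), np.float64(0.00020505397029248827))
cap1 (array([0.503 , 0.3414, 0.1883]), np.float64(0.0013469693141081353))
cap2 (array([0.5628, 0.3367, 0.1941]), np.float64(0.0014772784378997326))
strips [array([ 0.497 , -0.3691,  0.042 ]), array([ 0.4751, -0.1786,  0.042 ]), array([ 0.4659, -0.0845,  0.042 ])] [np.float64(0.09584644689027999), np.float64(0.0946288306183826)]
top [[330, 134], [300, 137], [302, 173], [334, 171]] [[0.7677, -0.0124], [0.7588, 0.0835], [0.6425, 0.0782], [0.6479, -0.0233]]
side [[254, 197], [262, 204], [266, 191], [277, 191], [285, 213], [306, 200], [279, 183]] [[0.7618, 0.0774], [0.7209, 0.0823], [0.7583, 0.0351], [0.7351, 0.0129], [0.6454, 0.0642], [0.644, -0.0159], [0.7599, -0.0175]]
((388.56158447265625, 224.4923095703125), (70.0796127319336, 155.0434112548828), 82.87498474121094) [[ 0.555   0.0619  0.04  ]
 [ 0.6095 -0.4142  0.04  ]
 [ 0.3958 -0.4308  0.04  ]
 [ 0.3442  0.0378  0.04  ]] [ 0.4761 -0.1863  0.04  ] [np.float64(0.212200229956185), np.float64(0.4791535998785166), np.float64(0.21434325573668883), np.float64(0.471410597555878)]
lid ((407.5, 215.5), (21.0, 29.0), 90.0)
[[ 0.5279 -0.1855  0.12  ]
 [ 0.527  -0.2693  0.12  ]
 [ 0.4666 -0.2671  0.12  ]
 [ 0.4676 -0.1837  0.12  ]] [ 0.4973 -0.2264  0.12  ] [np.float64(0.06040737474404556), np.float64(0.08381215750318008), np.float64(0.06047263013966248), np.float64(0.08339320010942473)]
```

```bash
cat >> h.py <<'E'
def ori(psi,alpha):
    """tool z = horizontal dir psi, tilted alpha below horizontal (pi/2 = straight down); jaws horizontal, tool x up/forward"""
    return R.from_euler("z",psi)*R.from_euler("y",-(np.pi/2-alpha))*R.from_euler("x",np.pi)
def tcp_of(grasp,r,d=0.019): return np.array(grasp)+r.as_matrix()[:,2]*d
E
python3 - <<'E'
from h import *
np.set_printoptions(precision=3,suppress=True)
m=ori(0.3,0.0).as_matrix(); print(m); print(ori(0.3,np.pi/2).as_matrix())
for name,p,psis in [("b1",(0.515,0.341,0.135),(0,.2,.4)),("red",(0.5997,0.1438,0.075),(.24,0,.5)),("s1",(0.497,-.369,.085),(.109,)),("s2",(0.486,-.274,.085),(.109,)),("s4",(.466,-.0845,.085),(.109,))]:
  for psi in psis:
    for a in np.deg2rad([0,15,30,45,60,75,90,105,120]):
      for dz in (0,0.1):
        q=arm.inverse_kinematics(tcp_of(np.array(p)+[0,0,dz],ori(psi,a)),quat(ori(psi,a)))
        print(name,psi,round(np.rad2deg(a)),dz,q)
E
```

```text
[[ 0.     0.296  0.955]
 [ 0.    -0.955  0.296]
 [ 1.     0.    -0.   ]]
[[ 0.955  0.296  0.   ]
 [ 0.296 -0.955 -0.   ]
 [ 0.     0.    -1.   ]]
b1 0 0 0 None
b1 0 0 0.1 None
b1 0 15 0 None
b1 0 15 0.1 None
b1 0 30 0 None
b1 0 30 0.1 [ 0.948  0.025 -0.944 -0.189 -0.78  -2.533]
b1 0 45 0 [ 0.859  0.151 -0.857 -0.016 -0.565 -2.455]
b1 0 45 0.1 [ 0.859 -0.001 -0.734  0.26  -0.565 -2.455]
b1 0 60 0 [ 0.76   0.168 -0.65   0.356 -0.352 -2.453]
b1 0 60 0.1 [ 0.76   0.063 -0.513  0.599 -0.352 -2.453]
b1 0 75 0 [ 0.666  0.263 -0.423  0.676 -0.161 -2.493]
b1 0 75 0.1 [ 0.666  0.187 -0.278  0.898 -0.161 -2.493]
b1 0 90 0 [ 0.585  0.412 -0.176  0.982  0.    -2.557]
b1 0 90 0.1 [ 0.585  0.353 -0.027  1.191  0.    -2.557]
b1 0 105 0 [ 0.52   0.6    0.092  1.291  0.129 -2.637]
b1 0 105 0.1 [ 0.52   0.552  0.243  1.49   0.129 -2.637]
b1 0 120 0 [ 0.47   0.821  0.388  1.614  0.229 -2.727]
b1 0 120 0.1 [ 0.47   0.781  0.543  1.807  0.229 -2.727]
b1 0.2 0 0 None
b1 0.2 0 0.1 None
b1 0.2 15 0 None
b1 0.2 15 0.1 None
b1 0.2 30 0 None
b1 0.2 30 0.1 None
b1 0.2 45 0 [ 0.783  0.099 -0.952 -0.176 -0.4   -2.
[... 5521 characters left out ...]
 None
s4 0.109 0 0.1 None
s4 0.109 15 0 None
s4 0.109 15 0.1 None
s4 0.109 30 0 None
s4 0.109 30 0.1 None
s4 0.109 45 0 None
s4 0.109 45 0.1 None
s4 0.109 60 0 None
s4 0.109 60 0.1 [-0.315 -0.244 -0.921  0.41   0.207  2.769]
s4 0.109 75 0 [-0.237  0.045 -0.829  0.45   0.088  2.806]
s4 0.109 75 0.1 [-0.237 -0.079 -0.684  0.719  0.088  2.806]
s4 0.109 90 0 [-0.179  0.216 -0.583  0.771  0.     2.853]
s4 0.109 90 0.1 [-0.179  0.116 -0.448  1.006  0.     2.853]
s4 0.109 105 0 [-0.138  0.417 -0.335  1.073 -0.063  2.903]
s4 0.109 105 0.1 [-0.138  0.328 -0.214  1.283 -0.063  2.903]
s4 0.109 120 0 [-0.108  0.633 -0.087  1.365 -0.108  2.953]
s4 0.109 120 0.1 [-0.108  0.548  0.016  1.553 -0.108  2.953]
```

```bash
cat >> h.py <<'E'
def flip(r): return r*R.from_euler("z",np.pi)
def ik(g,r): return arm.inverse_kinematics(tcp_of(g,r),quat(r))
E
python3 - <<'E'
from h import *
np.set_printoptions(precision=2,suppress=True)
ex=np.array([.994,.109,0])
def scan(name,g,psis,als):
  for psi in psis:
    out=[]
    for a in als:
      r=ori(psi,np.deg2rad(a)); q=ik(g,r); q2=ik(g,flip(r))
      out.append(f"{a}:{'N' if q is not None else '-'}{'F' if q2 is not None else '-'}")
    print(name,round(psi,2),' '.join(out))
scan("b1",(0.505,0.341,0.147),(-.6,-.3,-.1,0,.15,.3),(30,35,40,45,50,55,60))
scan("b1up",(0.49,0.341,0.207),(-.6,-.3,-.1,0,.15,.3),(30,35,40,45,50,55,60))
scan("red",(0.5997,.1438,.085),np.arange(-2.4,2.8,.3),(30,35,40,45,50,55,60))
s={1:(0.497,-.369,.085),2:(.486,-.274,.085),3:(.475,-.1786,.085),4:(.466,-.0845,.085)}
for k,p in s.items():
  scan(f"s{k} foot fwd",np.array(p)-ex*.018,(.109,),(25,30,35,40,45,50,55,60))
  scan(f"s{k} cap fwd",np.array(p)+ex*.018,(.109,),(115,120,125,130,135,140,145,150))
E
```

```text
b1 -0.6 30:NF 35:NF 40:NF 45:NF 50:NF 55:NF 60:NF
b1 -0.3 30:NF 35:NF 40:NF 45:NF 50:NF 55:NF 60:NF
b1 -0.1 30:NF 35:NF 40:NF 45:NF 50:NF 55:NF 60:NF
b1 0 30:-- 35:NF 40:NF 45:NF 50:NF 55:NF 60:NF
b1 0.15 30:-- 35:-- 40:NF 45:NF 50:NF 55:NF 60:NF
b1 0.3 30:-- 35:-- 40:-- 45:NF 50:NF 55:NF 60:NF
b1up -0.6 30:NF 35:NF 40:NF 45:NF 50:NF 55:NF 60:NF
b1up -0.3 30:NF 35:NF 40:NF 45:NF 50:NF 55:NF 60:NF
b1up -0.1 30:NF 35:NF 40:NF 45:NF 50:NF 55:NF 60:NF
b1up 0 30:NF 35:NF 40:NF 45:NF 50:NF 55:NF 60:NF
b1up 0.15 30:-- 35:NF 40:NF 45:NF 50:NF 55:NF 60:NF
b1up 0.3 30:-- 35:-- 40:NF 45:NF 50:NF 55:NF 60:NF
red -2.4 30:-- 35:-- 40:NF 45:NF 50:NF 55:NF 60:NF
red -2.1 30:NF 35:NF 40:NF 45:NF 50:NF 55:NF 60:NF
red -1.8 30:NF 35:NF 40:NF 45:NF 50:NF 55:NF 60:NF
red -1.5 30:NF 35:NF 40:NF 45:NF 50:NF 55:NF 60:NF
red -1.2 30:NF 35:NF 40:NF 45:NF 50:NF 55:NF 60:NF
red -0.9 30:NF 35:NF 40:NF 45:NF 50:NF 55:NF 60:NF
red -0.6 30:NF 35:NF 40:NF 45:NF 50:NF 55:NF 60:NF
red -0.3 30:-- 35:-- 40:NF 45:NF 50:NF 55:NF 60:NF
red -0.0 30:-- 35:-- 40:-- 45:-- 50:NF 55:NF 60:NF
red 0.3 30:-- 35:-- 40:-- 45:-- 50:NF
[... 260 characters left out ...]
NF
red 2.1 30:NF 35:NF 40:NF 45:NF 50:NF 55:NF 60:NF
red 2.4 30:NF 35:NF 40:NF 45:NF 50:NF 55:NF 60:NF
red 2.7 30:-- 35:NF 40:NF 45:NF 50:NF 55:NF 60:NF
s1 foot fwd 0.11 25:NF 30:NF 35:NF 40:NF 45:NF 50:NF 55:NF 60:NF
s1 cap fwd 0.11 115:NF 120:NF 125:NF 130:NF 135:NF 140:NF 145:NF 150:--
s2 foot fwd 0.11 25:-- 30:-- 35:-- 40:-- 45:NF 50:NF 55:NF 60:NF
s2 cap fwd 0.11 115:NF 120:NF 125:NF 130:NF 135:NF 140:NF 145:NF 150:NF
s3 foot fwd 0.11 25:-- 30:-- 35:-- 40:-- 45:-- 50:-- 55:-- 60:NF
s3 cap fwd 0.11 115:NF 120:NF 125:NF 130:NF 135:NF 140:NF 145:NF 150:NF
s4 foot fwd 0.11 25:-- 30:-- 35:-- 40:-- 45:-- 50:-- 55:-- 60:--
s4 cap fwd 0.11 115:NF 120:NF 125:NF 130:NF 135:NF 140:NF 145:NF 150:NF
```

```bash
python3 - <<'E'
from h import *
np.set_printoptions(precision=3,suppress=True)
t=arm.camera("top"); s=arm.camera("side")
print("beaker base-ish", plane(t,(275,242),0.06), plane(s,(318,258),0.055), "jar", plane(t,(149,225),.08))
yaw=.109; ex=np.array([np.cos(yaw),np.sin(yaw),0])
ball=np.array([.480,.0113,.1348])
r=flip(ori(yaw,np.pi/2))
arm.gripper_close(20)
p=ball+ex*.05; 
arm.reach([p[0],p[1],.24],quat(r)); print(arm.get_obs()["time"],arm.get_obs()["q"])
arm.servo_line([p[0],p[1],.124],speed=.15)
for d in (.02,-.02,-.045,-.054):
    e=ball+ex*d; arm.servo_line([e[0],e[1],.124],speed=.1); o=arm.get_obs(); print(d,o["force"],o["ee_pos"],o["time"])
c=grab("side","side1"); print(blobs(c["frame"],"green")); zoom(c,"side1z",290,120,200,150,3)
c=grab("wrist","wrist1")
E
```

```text
beaker base-ish [0.426 0.159 0.06 ] [0.429 0.159 0.055] jar [0.48  0.527 0.08 ]
3.55 [ 0.03   0.178 -0.201  1.191 -0.    -0.077]
0.02 [ 0.25   0.331 -0.267] [0.5   0.013 0.125] 4.925
-0.02 [-0.633  0.103  0.029] [0.461 0.009 0.124] 5.475
-0.045 [0.443 0.169 0.103] [0.435 0.006 0.124] 5.875
-0.054 [ 6.296  1.307 -3.65 ] [0.43  0.006 0.125] 6.125
[([371.0, 204.7], [366, 200, 11, 10, 86])]
```

View pics/side1z.png

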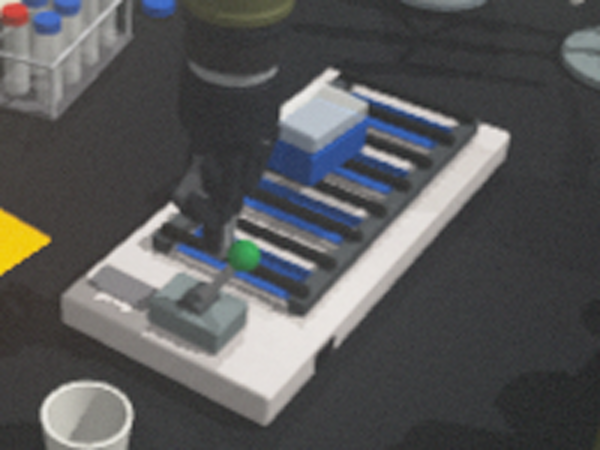

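View pics/wrist1.png

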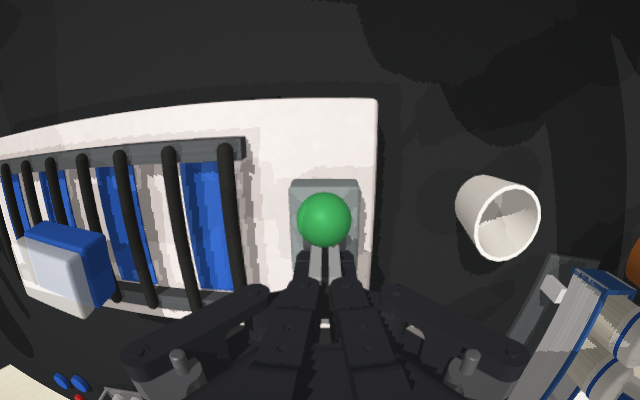

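The switch is at its hard stop: the force rose, and the ball is at side (371,205). Next I'll survey the mixer and tip box with the wrist camera from above, at two positions.

```bash
python3 - <<'E'
from h import *
import pickle
np.set_printoptions(precision=3,suppress=True)
yaw=.109
r=flip(ori(yaw,np.pi/2))
o=arm.get_obs()["ee_pos"]; arm.servo_line([o[0]+.03,o[1],.2],speed=.2)
C={}
C["top"]=arm.camera("top")
for i,p in enumerate([(.56,-.12,.27),(.56,-.28,.27)]):
    arm.reach(p,quat(r)); arm.wait(.3); C[f"w{i}"]=grab("wrist",f"w2_{i}"); print(C[f"w{i}"]["origin"],arm.get_obs()["time"])
C["side"]=grab("side","side2")
print("ball",blobs(C["side"]["frame"],"green"),plane(C["side"],(371,204.7),.132))
pickle.dump(C,open("C2.pkl","wb"))
E
```

```text
[ 0.483 -0.127  0.412] 7.925
[ 0.483 -0.287  0.413] 8.9583
ball [([370.9, 204.6], [366, 200, 11, 10, 87])] [0.406 0.002 0.132]
```

View pics/w2_0.png

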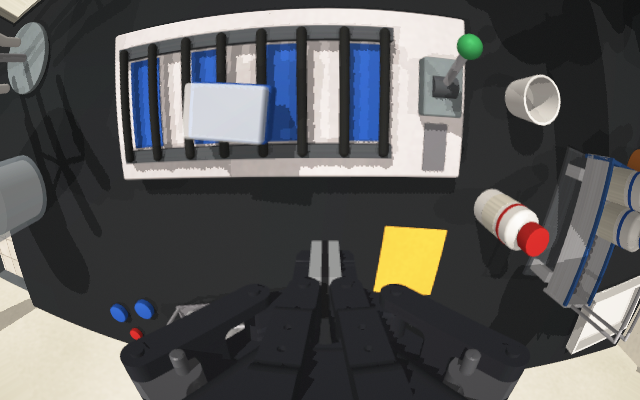

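View pics/w2_1.png

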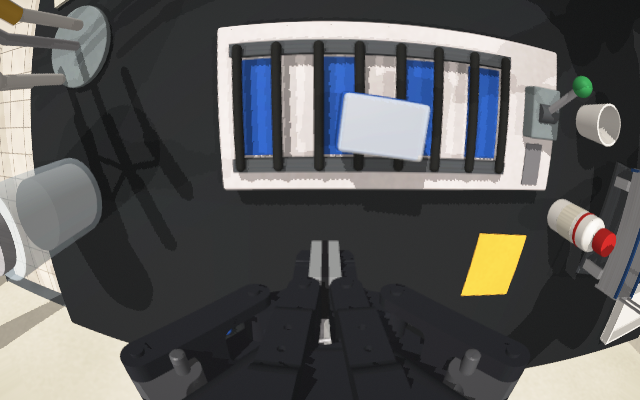

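```bash
python3 - <<'E'
from h import *
import pickle
np.set_printoptions(precision=4,suppress=True)
C=pickle.load(open("C2.pkl","rb"))
W=[C["w0"],C["w1"]]
# rods: dark runs along rows
for i,c in enumerate(W):
    v=c["frame"].max(axis=2)
    x0,x1=((118,400),(225,520))[i]
    pts=[]
    for row in list(range(64,80,2))+list(range(142,152,2) if i==0 else range(64,90,2)):
        run=None
        for u in range(x0,x1):
            d=v[row,u]<55
            if d and run is None: run=u
            if not d and run is not None:
                if 5<=u-run<=16: pts.append(plane(c,((run+u-1)/2,row),.059,True))
                run=None
    P=np.array(pts)[:,:2]
    best=None
    # across-axis coordinate with yaw: choose yaw minimising spread of clusters
    for y in np.arange(.05,.17,.002):
        a=-P[:,0]*np.sin(y)+P[:,1]*np.cos(y); a.sort(); g=np.split(a,np.where(np.diff(a)>.012)[0]+1)
        sp=np.mean(np.concatenate([k-np.median(k) for k in g if len(k)>4])**2)**.5
        if best is None or sp<best[0]: best=(sp,y,[ (round(float(np.median(k)),4),len(k)) for k in g if len(k)>4])
    print(i,best)
# strips
for i,c in enumerate(W):
    cs,_=cv2.findContours(mask(c["frame"],"blue"),cv2.RETR_EXTERNAL,cv2.CHAIN_APPROX_NONE)
    for k in cs:
        if cv2.contourArea(k)>800:
            xs=k[:,0]; 
            if 100<xs[:,0].mean()<520 and xs[:,1].mean()<180:
                q=np.array([plane(c,p,.042,True) for p in xs]); a=np.array([np.cos(.109),np.sin(.109)]); s=q[:,:2]@a; n=q[:,:2]@np.array([-a[1],a[0]])
                print(i,"strip along",s.min(),s.max(),(s.min()+s.max())/2,"across",n.min(),n.max())
# lid corners
def lid(c,x0,y0,x1,y1,fish):
    h=cv2.cvtColor(c["frame"],cv2.COLOR_RGB2HSV); m=cv2.inRange(h,(100,18,150),(125,90,255)); z=np.zeros_like(m); z[y0:y1,x0:x1]=m[y0:y1,x0:x1]
    z=cv2.morphologyEx(z,cv2.MORPH_OPEN,np.ones((5,5)))
    cs,_=cv2.findContours(z,cv2.RETR_EXTERNAL,cv2.CHAIN_APPROX_NONE);k=max(cs,key=cv2.contourArea); r=cv2.minAreaRect(k); M=cv2.moments(k); return (M["m10"]/M["m00"],M["m01"]/M["m00"]),r,k
L=[lid(W[0],170,70,285,155,1),lid(W[1],325,80,445,170,1)]
for l in L: print(l[0],l[1])
print("lid tri",tri(*[ray(W[i],L[i][0],True) for i in (0,1)]))
for i in (0,1):
    q=np.array([plane(W[i],p[0],.12,True) for p in L[i][2]])[:,:2].astype(np.float32)
    (cx,cy),sz,an=cv2.minAreaRect((q*1000).astype(np.float32)); print("lid rect mm",cx,cy,sz,an)
E
```

```text
0 (np.float64(0.0003604146225225688), np.float64(0.11400000000000006), [(-0.4412, 13), (-0.3952, 13), (-0.3472, 13), (-0.3011, 11), (-0.2532, 11), (-0.2077, 12), (-0.1597, 13), (-0.1132, 13)])
1 (np.float64(0.0003973965293988181), np.float64(0.11400000000000006), [(-0.441, 21), (-0.3953, 21), (-0.3473, 21), (-0.3019, 21), (-0.2535, 21), (-0.2081, 21), (-0.1601, 21), (-0.1143, 21)])
0 strip along 0.3957142800769205 0.5130729876672558 0.4543936338720882 across -0.4389098787098922 -0.40988393381166016
0 strip along 0.39524901116355604 0.5120392210640815 0.4536441161138188 across -0.1506587957774389 -0.11345485156643706
0 strip along 0.39529132272351486 0.5164266934517348 0.4558590080876248 across -0.27190524687781226 -0.21185908560624084
1 strip along 0.3947968791472834 0.51216577258491 0.4534813258660967 across -0.14290018376324481 -0.11172440573982463
1 strip along 0.3948867349246286 0.5122429424971249 0.4535648387108767 across -0.25285343293863105 -0.20495624642424043
1 strip along 0.39587954356737626 0.5127703171971607 0.4543249303822685 across -0.4386384278260188 -0.4014620943529436
1 strip along 0.395599139271845 0.5119613938600407 0.45378026656594284 across -0.3391069804579966 -0.29181454462287926Traceback (most recent call last):
  File "<stdin>", line 41, in <module>
  File "<stdin>", line 40, in lid
ValueError: max() iterable argument is empty
```

```bash
python3 - <<'E'
from h import *
import pickle
np.set_printoptions(precision=4,suppress=True)
C=pickle.load(open("C2.pkl","rb")); W=[C["w0"],C["w1"]]
for c,p in ((W[0],(225,110)),(W[1],(385,125))):
    print(c["frame"][p[1],p[0]],cv2.cvtColor(c["frame"],cv2.COLOR_RGB2HSV)[p[1],p[0]])
L=[]
for c,p in ((W[0],(225,110)),(W[1],(385,125))):
    im=cv2.GaussianBlur(c["frame"],(3,3),0); m=np.zeros((402,642),np.uint8)
    cv2.floodFill(im,m,p,(0,0,0),(6,6,6),(6,6,6),4|(255<<8)|cv2.FLOODFILL_MASK_ONLY|cv2.FLOODFILL_FIXED_RANGE*0)
    m=m[1:-1,1:-1]; m=cv2.morphologyEx(m,cv2.MORPH_OPEN,np.ones((5,5)))
    cs,_=cv2.findContours(m,cv2.RETR_EXTERNAL,cv2.CHAIN_APPROX_NONE);k=max(cs,key=cv2.contourArea);M=cv2.moments(k);L.append(((M["m10"]/M["m00"],M["m01"]/M["m00"]),k)); print(cv2.minAreaRect(k),L[-1][0])
print("lid tri",tri(*[ray(W[i],L[i][0],True) for i in (0,1)]))
for i in (0,1):
    q=np.array([plane(W[i],p[0],.12,True) for p in L[i][1]])[:,:2]
    print("lid rect mm",cv2.minAreaRect((q*1000).astype(np.float32)))
for i,c in enumerate(W):
    cs,_=cv2.findContours(mask(c["frame"],"yellow"),cv2.RETR_EXTERNAL,cv2.CHAIN_APPROX_NONE)
    k=[k for k in cs if cv2.contourArea(k)>800][0]; q=np.array([plane(c,p[0],.004,True) for p in k])[:,:2]; print("mat",cv2.minAreaRect((q*1000).astype(np.float32)))
# red cap top contour in wrist 0 : ellipse
for i,c in enumerate(W):
    print("red",[b for b in blobs(c["frame"],"red",40)])
E
```

```text
[213 216 223] [111  11 223]
[211 215 221] [108  12 221]
((215.0, 103.0), (78.0, 92.0), 90.0) (215.1976075454336, 110.93627789279962)
((382.830078125, 127.79950714111328), (85.04853057861328, 59.08894729614258), 8.530765533447266) (382.57777055338823, 126.86136396474497)
lid tri (array([ 0.5   , -0.2309,  0.1242]), np.float64(0.0005095485532112536))
lid rect mm ((489.90625, -235.8000946044922), (80.32073974609375, 97.55896759033203), 4.720351696014404)
lid rect mm ((501.5493469238281, -228.5215606689453), (56.78565216064453, 83.30220794677734), 0.2752634584903717)
mat ((703.345458984375, 29.177642822265625), (119.56061553955078, 100.58118438720703), 1.192513108253479)
mat ((704.1948852539062, 28.689420700073242), (120.5222396850586, 101.5255126953125), 1.5454202890396118)
red [([503.9, 216.5], [496, 204, 27, 36, 106]), ([532.7, 238.8], [517, 222, 32, 35, 833]), ([135.6, 333.3], [130, 328, 13, 12, 115])]
red [([578.3, 226.0], [572, 213, 23, 34, 101]), ([603.6, 241.9], [592, 228, 24, 29, 512])]
```

```bash
python3 - <<'E'
from h import *
import pickle
np.set_printoptions(precision=4,suppress=True)
C=pickle.load(open("C2.pkl","rb"))
print("lid height", tri(ray(C["top"],(407.5,215.5)),ray(C["w1"],(382.6,126.9),True)))
arm.open()
r=ori(np.pi/2+.003,np.pi/2); b=np.array([.501,-.2285])
arm.reach([*b,.22],quat(r)); print(arm.get_obs()["q"])
arm.servo_line([*b,.074],speed=.12); print("touch?",arm.get_obs()["force"])
arm.gripper_close(40); o=arm.get_obs(); print("opening",o["opening"],o["force"],o["time"])
c=grab("wrist","w3")
arm.servo_line([*b,.2],speed=.12); o=arm.get_obs(); print("opening",o["opening"],o["force"],o["time"])
c=grab("wrist","w4"); s=grab("side","side4")
E
```

```text
lid height (array([ 0.4995, -0.2283,  0.1114]), np.float64(0.0018090382746575784))
[-0.4279  0.2256 -0.1884  1.1563 -0.      1.1392]
touch? [ 0.0366  0.5353 -0.0504]
opening 0.060762983979606645 [-1.2661  0.6574  7.075 ] 13.025
opening 0.06111576744986706 [-0.1471 -0.4827 -2.1578] 14.275
```

View pics/w4.png

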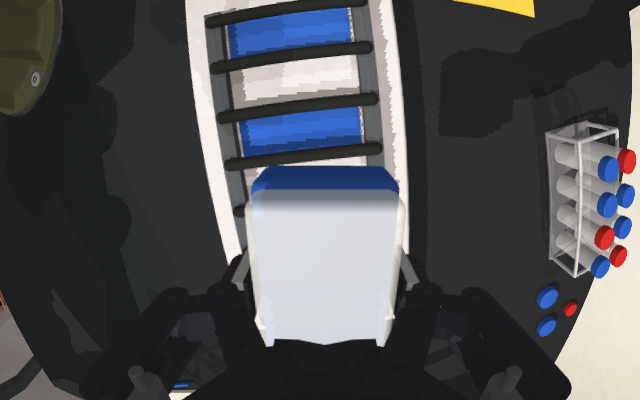

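```bash
python3 - <<'E'
from h import *
import pickle
np.set_printoptions(precision=4,suppress=True)
r=ori(np.pi/2+.024,np.pi/2); b=np.array([.7037,.029])
arm.reach([*b,.2],quat(r)); print(arm.get_obs()["force"])
arm.servo_line([*b,.03],speed=.15)
z=.016
while True:
    arm.servo_line([*b,z],speed=.03); f=arm.get_obs()["force"][2]; print(z,f)
    if f>1.5 or z<=.0115: break
    z-=.0015
arm.open(); arm.wait(.2)
arm.servo_line([*b,.2],speed=.2); print(arm.get_obs()["time"])
c=grab("top","top5"); zoom(c,"top5z",170,110,310,180,2.5); 
arm.reach([.62,.03,.27],quat(r)); w=grab("wrist","w5"); pickle.dump((c,w),open("C5.pkl","wb"))
E
```

```text
[ 0.141  -0.5857 -3.1086]
0.016 -1.919414043023216
0.0145 -2.328241713468553
0.013000000000000001 6.103080100986143
19.675
```

View pics/top5z.png

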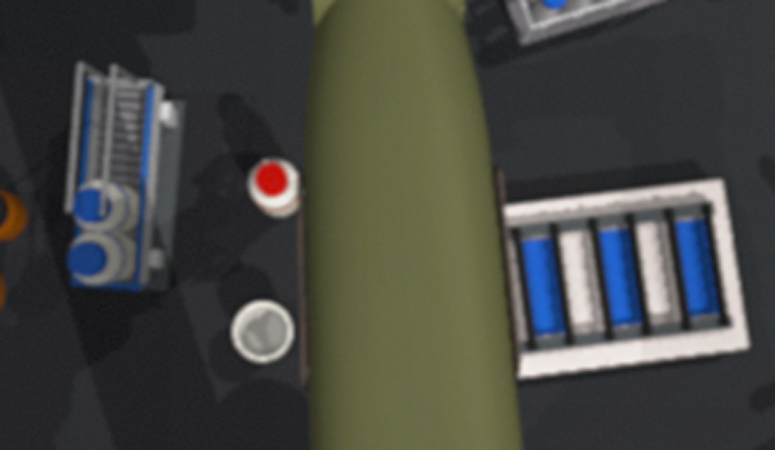

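View pics/w5.png

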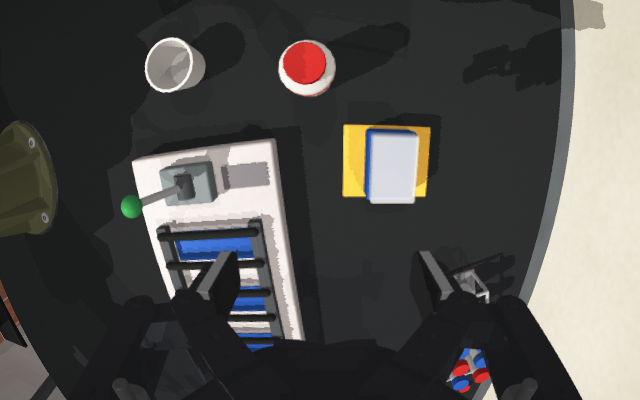

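Box is on the mat (at w5 (393,166)), upright, and contact came at the expected height. Next I'll look at the lane and the red bottle.

```bash
python3 - <<'E'
from h import *
import pickle
np.set_printoptions(precision=4,suppress=True)
r=flip(ori(-.1,np.pi/2)); C={}
for i,p in enumerate([(.56,.27,.32),(.56,.40,.32)]):
    arm.reach(p,quat(r)); arm.wait(.25); C[f"w{i}"]=grab("wrist",f"w6_{i}"); print(C[f"w{i}"]["origin"],arm.get_obs()["time"])
C["top"]=grab("top","top6"); C["side"]=grab("side","side6")
pickle.dump(C,open("C6.pkl","wb"))
for k in ("w0","w1"):
    for n in("red","blue"): print(k,n,blobs(C[k]["frame"],n,150))
c0,w=pickle.load(open("C5.pkl","rb")); print(blobs(w["frame"],"red",100), blobs(w["frame"],"yellow",100))
E
```

```text
[0.4835 0.277  0.4622] 21.5833
[0.4833 0.4068 0.463 ] 22.4667
w0 red [([627.2, 174.9], [613, 149, 27, 52, 1193]), ([224.4, 213.8], [207, 197, 35, 35, 901])]
w0 blue [([111.5, 126.4], [103, 92, 19, 69, 247]), ([350.9, 168.1], [346, 93, 33, 189, 1152]), ([396.0, 120.2], [373, 94, 46, 49, 1567]), ([99.2, 131.4], [87, 97, 26, 69, 695]), ([75.5, 143.4], [67, 111, 19, 64, 260]), ([65.3, 147.8], [55, 116, 22, 64, 401]), ([46.9, 157.3], [38, 128, 19, 59, 246]), ([38.7, 161.9], [30, 134, 19, 57, 216]), ([24.4, 169.9], [16, 143, 18, 54, 220]), ([397.8, 198.0], [373, 164, 44, 116, 1739]), ([197.9, 242.4], [166, 234, 55, 26, 537]), ([98.1, 327.9], [87, 320, 24, 17, 247])]
w1 red [([578.2, 180.3], [555, 151, 47, 60, 2217]), ([139.0, 220.5], [124, 206, 31, 31, 701])]
w1 blue [([293.6, 170.7], [238, 103, 70, 186, 1202]), ([62.7, 143.4], [54, 115, 18, 57, 234]), ([251.3, 137.0], [230, 115, 45, 58, 1565]), ([52.8, 145.8], [44, 116, 20, 60, 320]), ([36.1, 155.1], [28, 127, 18, 57, 234]), ([28.5, 159.8], [21, 133, 17, 54, 162]), ([15.5, 167.4], [8, 141, 17, 53, 212]), ([252.7, 210.3], [234, 176, 43, 113, 1697]), ([143.5, 250.2], [111, 238, 52, 36, 603]), ([61.7, 321.2], [52, 314, 20, 16, 201]), ([63.7, 337.2], [55, 331, 19, 14, 166])]
[([304.4, 62.7], [283, 42, 43, 42, 1411]), ([460.5, 367.7], [452, 359, 18, 17, 200]), ([480.5, 375.0], [472, 368, 18, 15, 196])] [([375.7, 157.5], [342, 124, 89, 73, 2433])]
```

View pics/w6_0.png

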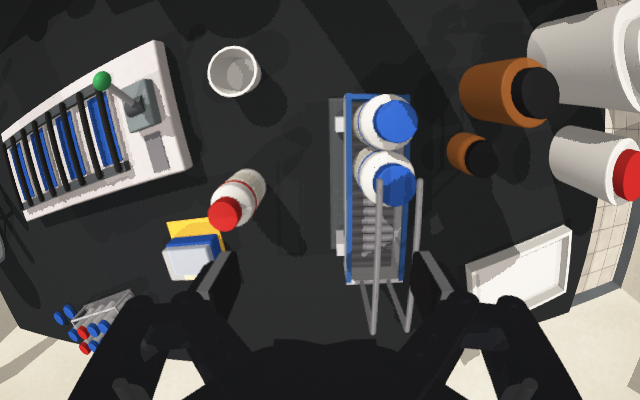

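View pics/w6_1.png

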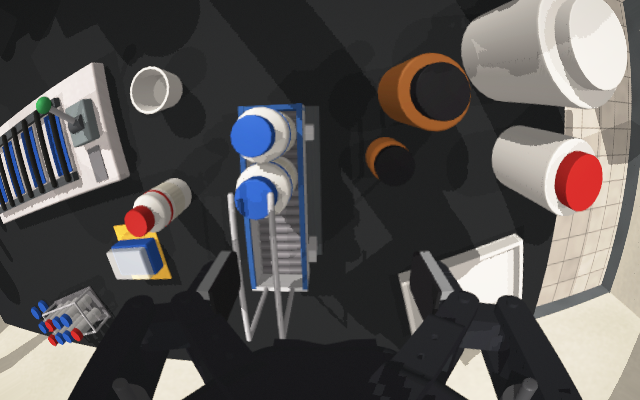

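```bash
python3 - <<'E'
from h import *
import pickle
np.set_printoptions(precision=4,suppress=True)
C=pickle.load(open("C6.pkl","rb")); W=[C["w0"],C["w1"]]
c5,w5=pickle.load(open("C5.pkl","rb"))
def disc(c,box,name):
    x0,y0,x1,y1=box; f=c["frame"]; m=mask(f,name)
    v=f[...,0 if name=="red" else 2].astype(int); s=v[y0:y1,x0:x1][m[y0:y1,x0:x1]>0]
    th,_=cv2.threshold(s.astype(np.uint8),0,255,cv2.THRESH_OTSU)
    z=np.zeros_like(m); z[y0:y1,x0:x1]=(m[y0:y1,x0:x1]>0)&(v[y0:y1,x0:x1]>th); z=cv2.morphologyEx(z,cv2.MORPH_OPEN,np.ones((3,3)))
    cs,_=cv2.findContours(z,cv2.RETR_EXTERNAL,cv2.CHAIN_APPROX_NONE);k=max(cs,key=cv2.contourArea); h=cv2.convexHull(k); return cv2.fitEllipse(h),th
e=[disc(W[0],(370,90,425,148),"blue"),disc(W[1],(225,110,285,175),"blue")]; print(e)
p1=tri(*[ray(W[i],e[i][0][0],True) for i in (0,1)]); print("cap1 top",p1)
e=[disc(W[0],(355,160,418,212),"blue"),disc(W[1],(230,172,280,225),"blue")]; print(e)
p2=tri(*[ray(W[i],e[i][0][0],True) for i in (0,1)]); print("cap2 top",p2)
print("lane yaw",np.arctan2(*(p2[0]-p1[0])[[1,0]]),np.linalg.norm((p2[0]-p1[0])))
e=[disc(W[0],(200,190,245,235),"red"),disc(W[1],(120,200,160,240),"red"),disc(w5,(280,38,330,90),"red")]; print(e)
pr=tri(*[ray(c,k[0][0],True) for c,k in zip(W+[w5],e)]); print("red top",pr, "on z=.135:",[plane(c,k[0][0],.135,True)[:2] for c,k in zip(W+[w5],e)])
# body base of red / lane rail edges
for c,pts in ((W[0],[(347,96),(347,180),(349,280)]),):
    print("left rail at z .096/.105/.113",[plane(c,p,z,True) for p,z in zip(pts,(.096,.105,.113))])
print("right rail w1",[plane(W[1],p,z,True) for p,z in zip([(303,107),(305,200),(307,288)],(.096,.105,.113))])
E
```

```text
[(((394.8814392089844, 121.89097595214844), (36.39839172363281, 43.85466384887695), 150.90243530273438), 166.0), (((250.60684204101562, 135.58372497558594), (39.86575698852539, 41.67572021484375), 8.68499755859375), 169.0)]
cap1 top (array([0.5065, 0.3374, 0.1885]), np.float64(0.00040803857196403966))
[(((392.9876403808594, 174.41505432128906), (17.62014389038086, 30.28178596496582), 70.23721313476562), 162.0), (((252.0914306640625, 201.04873657226562), (37.31425857543945, 46.58853530883789), 13.7190580368042), 156.0)]
cap2 top (array([0.5585, 0.3317, 0.1988]), np.float64(0.0058885897931898615))
lane yaw -0.10995816106960758 0.053299233234508234
[(((222.1199493408203, 215.94906616210938), (26.655166625976562, 31.594614028930664), 140.58766174316406), 169.0), (((135.37144470214844, 223.15438842773438), (19.454309463500977, 27.81411361694336), 152.4223175048828), 160.0), (((303.8334655761719, 62.186805725097656), (40.60580825805664, 42.117000579833984), 76.87889862060547), 182.0)]
red top (array([0.5992, 0.143 , 0.1332]), np.float64(0.00022247334035076607)) on z=.135: [array([0.5984, 0.1438]), array([0.5985, 0.1442]), array([0.5995, 0.1428])]
left rail at z .096/.105/.113 [array([0.4798, 0.3034, 0.096 ]), array([0.5785, 0.2939, 0.105 ]), array([0.7132, 0.2859, 0.113 ])]
right rail w1 [array([0.4877, 0.381 , 0.096 ]), array([0.5988, 0.3711, 0.105 ]), array([0.7212, 0.3586, 0.113 ])]
```

```bash
cat >> h.py <<'E'
MY=.114; EX=np.array([np.cos(MY),np.sin(MY),0]); EY=np.array([-np.sin(MY),np.cos(MY),0])
SLOT={i+1:.4527*EX+n*EY+np.array([0,0,.0855]) for i,n in enumerate((-.418,-.324,-.2305,-.137))}
D=.023; H=.080
def place_pose(k,dz,rel,hh=H):
    r=flip(ori(MY,np.pi-rel)); g=SLOT[k]+EX*(hh-.0675)+[0,0,dz]
    return tcp_of(g,r,D),r
E
python3 - <<'E'
from h import *
np.set_printoptions(precision=3,suppress=True)
print(SLOT)
rel=np.deg2rad(55)
def ck(n,p,r): print(n,p,arm.inverse_kinematics(p,quat(r)))
red=np.array([.5992,.143,.080])
for psi in (-.6,-.5,-.4):
    r=flip(ori(psi,np.deg2rad(35))); z=r.as_matrix()[:,2]
    for b in (0,.1): ck(f"red {psi} back {b}",tcp_of(red,r,D)-z*b,r)
    ck("up",tcp_of(red,r,D)+[0,0,.13],r)
for k in (1,2,3):
    for dz in (0,.13): ck(f"s{k}",*place_pose(k,dz,rel))
psi=-.09; r=flip(ori(psi,np.deg2rad(30))); z=r.as_matrix()[:,2]; b1=np.array([.512,.3385,.140])
for b in (0,.09): ck(f"b1 back {b}",tcp_of(b1,r,D)-z*b,r)
ck("b1 up",tcp_of(b1,r,D)+[-.006,0,.07],r); ck("b1 up2",tcp_of(b1,r,D)+[-.006,0,.1],r)
E
```

```text
{1: array([ 0.497, -0.364,  0.086]), 2: array([ 0.487, -0.27 ,  0.086]), 3: array([ 0.476, -0.178,  0.086]), 4: array([ 0.465, -0.085,  0.086])}
red -0.6 back 0 [0.615 0.132 0.067] [ 0.631  0.4   -0.817 -0.091 -0.882  1.018]
red -0.6 back 0.1 [0.547 0.179 0.124] [ 0.798  0.278 -0.763  0.289 -0.939  1.275]
up [0.615 0.132 0.197] [ 0.631  0.168 -0.711  0.247 -0.882  1.018]
red -0.5 back 0 [0.616 0.134 0.067] [ 0.61   0.373 -0.906 -0.274 -0.824  0.857]
red -0.5 back 0.1 [0.544 0.173 0.124] [ 0.781  0.213 -0.879  0.091 -0.903  1.091]
up [0.616 0.134 0.197] [ 0.61   0.116 -0.798  0.091 -0.824  0.857]
red -0.4 back 0 [0.617 0.136 0.067] [ 0.582  0.356 -0.984 -0.44  -0.749  0.709]
red -0.4 back 0.1 [0.541 0.168 0.124] [ 0.753  0.156 -0.988 -0.098 -0.846  0.912]
up [0.617 0.136 0.197] [ 0.582  0.071 -0.875 -0.046 -0.749  0.709]
s1 [ 0.497 -0.364  0.067] [-0.463  0.911  0.397  1.587 -0.318 -0.49 ]
s1 [ 0.497 -0.364  0.197] [-0.463  0.841  0.561  1.821 -0.318 -0.49 ]
s2 [ 0.486 -0.27   0.067] [-0.354  0.825  0.223  1.528 -0.261 -0.392]
s2 [ 0.486 -0.27   0.197] [-0.354  0.738  0.368  1.759 -0.261 -0.392]
s3 [ 0.475 -0.178  0.067] [-0.231  0.764  0.102  1.491 -0.195 -0.286]
s3 [ 0.475 -0.178  0.197] [-0.231  0.667  0.238  1.724 -0.195 -0.286]
b1 back 0 [0.532 0.337 0.129] [ 0.974  0.264 -0.972 -0.364 -0.859  0.733]
b1 back 0.09 [0.454 0.344 0.174] [ 1.142  0.112 -0.948 -0.012 -0.956  0.957]
b1 up [0.526 0.337 0.199] [ 0.985  0.105 -0.914 -0.137 -0.866  0.746]
b1 up2 [0.526 0.337 0.229] [ 0.985  0.05  -0.88  -0.048 -0.866  0.746]
```

```bash
python3 - <<'E'
from h import *
np.set_printoptions(precision=3,suppress=True)
red=np.array([.5992,.143,.080]); psi=-.6
r=flip(ori(psi,np.deg2rad(35))); z=r.as_matrix()[:,2]
g=tcp_of(red,r,D)
q=arm.inverse_kinematics(g-z*.1+[0,0,.12],quat(r)); print(q)
arm.reach(g-z*.1+[0,0,.12],quat(r))
arm.servo_line(g-z*.1,speed=.2)
arm.servo_line(g,speed=.12); o=arm.get_obs(); print("at grasp",o["force"],o["ee_pos"]-g)
arm.gripper_close(60); o=arm.get_obs(); print("open",o["opening"],o["force"],o["time"])
arm.servo_line(g+[0,0,.02],speed=.05); o=arm.get_obs(); print("lift",o["opening"],o["force"],o["time"])
grab("wrist","w7"); s=grab("side","s7"); zoom(s,"s7z",170,120,260,190,3)
E
```

```text
[ 0.798  0.103 -0.632  0.595 -0.939  1.275]
at grasp [-0.226  0.313  0.574] [0.    0.    0.001]
open 0.05632650352192692 [-2.843  0.292  4.662] 25.6917
lift 0.05647896969504966 [ 0.263  0.343 -3.089] 26.2417
```

View pics/s7z.png

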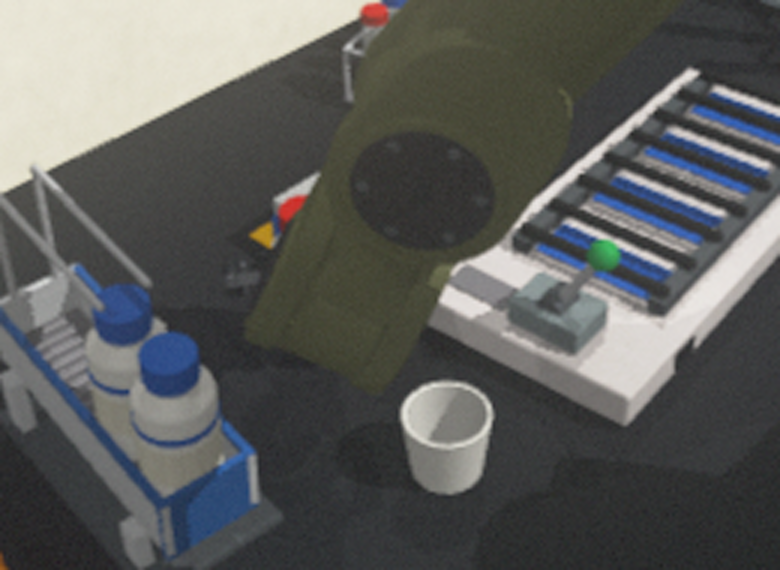

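View pics/w7.png

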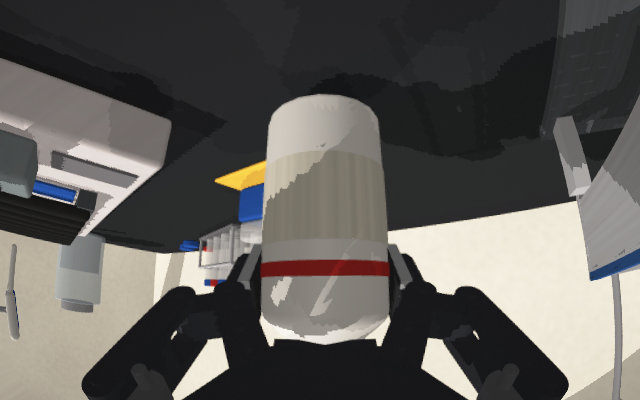

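```bash
python3 - <<'E'
from h import *
np.set_printoptions(precision=3,suppress=True)
o=arm.get_obs(); arm.servo_line(o["ee_pos"]+[0,0,.18],speed=.2)
p,r=place_pose(1,.16,np.deg2rad(55)); arm.reach(p,quat(r)); arm.wait(.2); o=arm.get_obs(); print(o["time"],o["force"],o["opening"],o["ee_pos"]-p)
p,r=place_pose(1,.04,np.deg2rad(55)); arm.servo_line(p,speed=.15)
grab("wrist","w8"); s=grab("side","s8"); zoom(s,"s8z",290,60,240,180,3)
E
```

```text
29.45 [ 0.164  0.83  -3.154] 0.05628452013120697 [0.001 0.001 0.   ]
```

View pics/s8z.png

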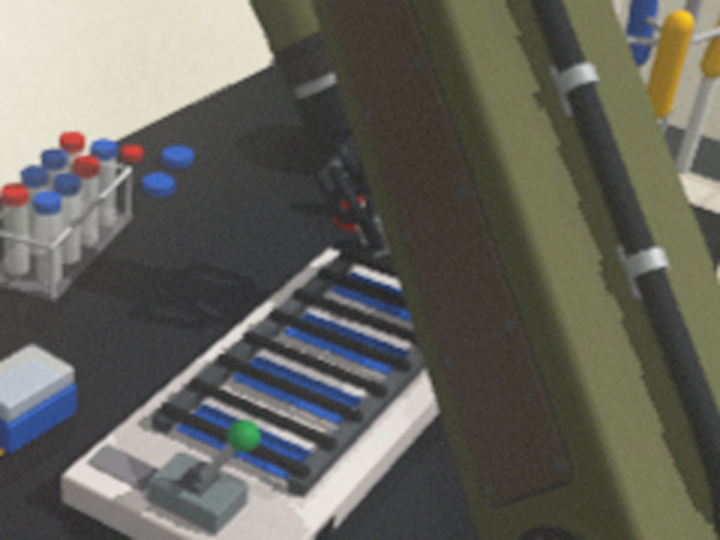

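View pics/w8.png

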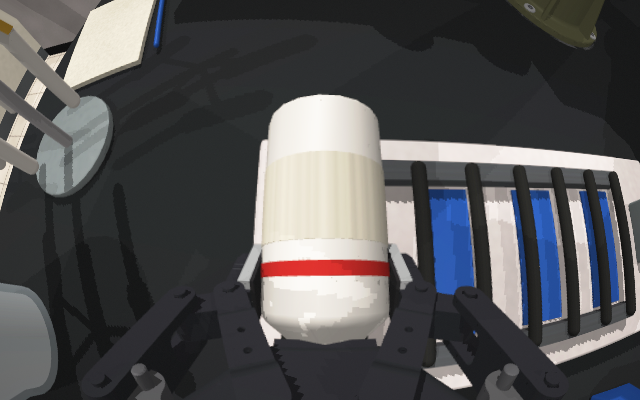

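```bash
cat >> h.py <<'E'
def lower_release(k,rel,hh=H):
    p,r=place_pose(k,.012,rel,hh); arm.servo_line(p,speed=.08); f0=arm.get_obs()["force"][2]; print("f0",f0)
    dz=.012
    while dz>-.006:
        dz-=.0015; p,r=place_pose(k,dz,rel,hh); arm.servo_line(p,speed=.02); f=arm.get_obs()["force"]; print(round(dz,4),f.round(2))
        if f[2]-f0>3: break
    arm.wait(.2); print("rest",arm.get_obs()["force"].round(2)); arm.open(); arm.wait(.2)
    z=r.as_matrix()[:,2]; arm.servo_line(p-z*.03,speed=.08); arm.servo_line(p-z*.03+[0,0,.16],speed=.2); return dz
E
python3 - <<'E'
from h import *
lower_release(1,np.deg2rad(55)); print(arm.get_obs()["time"])
r=flip(ori(MY,np.pi/2)); arm.reach([.57,-.25,.27],quat(r)); arm.wait(.2); w=grab("wrist","w9")
E
```

```text
f0 -2.104866356441205
0.0105 [-0.85  0.08 -2.8 ]
0.009 [ 0.43 -0.28 -3.22]
0.0075 [ 0.03 -0.67 -2.31]
0.006 [ 0.05 -0.4  -3.16]
0.0045 [-0.77  0.63 -1.94]
0.003 [ 0.44  0.44 -3.9 ]
0.0015 [ 0.01 -0.59 -2.57]
0.0 [-0.03 -1.45 -0.53]
-0.0015 [ 1.01 -1.04  6.49]
rest [ 0.76 -1.06  6.51]
35.525
```

View pics/w9.png

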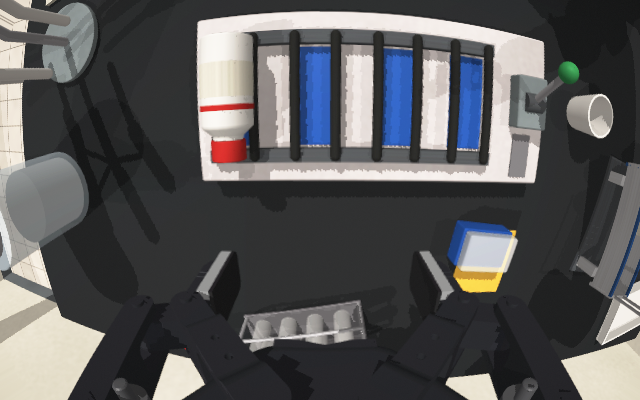

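```bash
python3 - <<'E'
from h import *
np.set_printoptions(precision=4,suppress=True)
c=arm.camera("wrist"); print(c["origin"])
a=plane(c,(225,32),.112,True); b=plane(c,(228,162),.103,True); print((a-SLOT[1])@EX,(a-SLOT[1])@EY,(b-SLOT[1])@EX,(b-SLOT[1])@EY)
t=grab("top","top9"); zoom(t,"top9z",290,110,200,160,3)
from h import *
cs,_=cv2.findContours(mask(t["frame"],"blue"),cv2.RETR_EXTERNAL,cv2.CHAIN_APPROX_NONE)
E
```

```text
[ 0.4939 -0.2594  0.4107]
-0.06609889080762517 0.00724901482736427 0.06739395724982215 0.0036295961583939457
```

View pics/top9z.png

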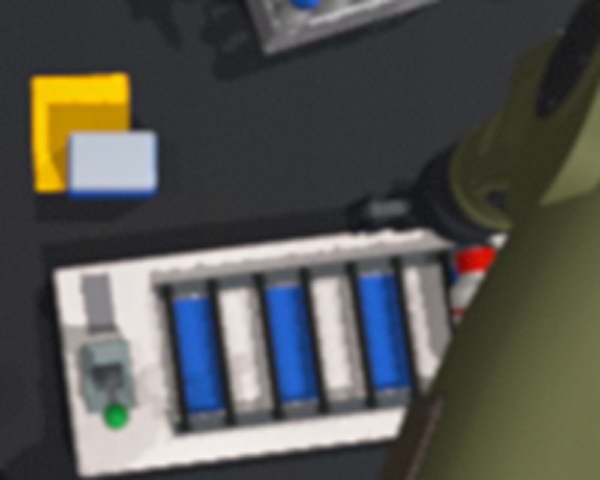

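```bash
cat >> h.py <<'E'
B1=np.array([.512,.3385,.140]); PSI=-.09
def lane_grasp():
    r=flip(ori(PSI,np.deg2rad(30))); z=r.as_matrix()[:,2]; g=tcp_of(B1,r,D)
    arm.reach(g-z*.1+[0,0,.1],quat(r)); arm.servo_line(g-z*.1,speed=.2)
    arm.servo_line(g,speed=.12); o=arm.get_obs(); print("at grasp",o["force"].round(2),(o["ee_pos"]-g).round(4))
    return g,r,z
AX=np.array([-np.sin(np.deg2rad(5))*np.cos(PSI),-np.sin(np.deg2rad(5))*np.sin(PSI),np.cos(np.deg2rad(5))])
E
python3 - <<'E'
from h import *
g,r,z=lane_grasp()
grab("wrist","w10")
arm.gripper_close(60); o=arm.get_obs(); print(o["opening"],o["force"].round(2),o["time"])
grab("wrist","w10b")
E
```

```text
at grasp [-0.09  0.43  0.37] [-0.      0.0004  0.0007]
0.056411643903499176 [-3.04 -0.95  3.49] 40.8333
```

View pics/w10b.png

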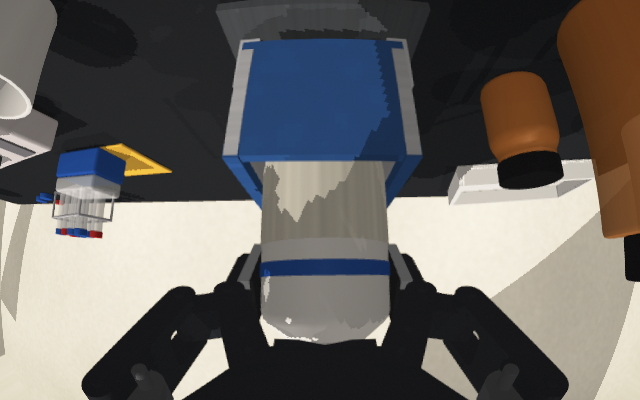

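```bash
python3 - <<'E'
from h import *
np.set_printoptions(precision=3,suppress=True)
o=arm.get_obs(); p0=np.array(o["ee_pos"])
for d in (.03,.065):
    arm.servo_line(p0+AX*d,speed=.08); o=arm.get_obs(); print(o["force"],o["opening"])
back=np.array([np.cos(PSI),np.sin(PSI),0])
arm.servo_line(p0+AX*.065-back*.03+[0,0,.09],speed=.15)
c=grab("wrist","w11"); s=grab("side","s11"); zoom(s,"s11z",130,160,240,180,3)
print(arm.get_obs()["q"])
p,r=place_pose(2,.16,np.deg2rad(55)); arm.reach(p,quat(r)); p,r=place_pose(2,.04,np.deg2rad(55)); arm.servo_line(p,speed=.15); o=arm.get_obs(); print(o["time"],o["force"])
grab("wrist","w12")
E
```

```text
[-0.178 -0.068 -3.785] 0.056550714709395905
[-0.034  0.501 -4.246] 0.05633322371519875
[ 1.047 -0.053 -0.813  0.185 -0.904  0.824]
46.0333 [ 0.771 -0.365 -3.798]
```

View pics/s11z.png

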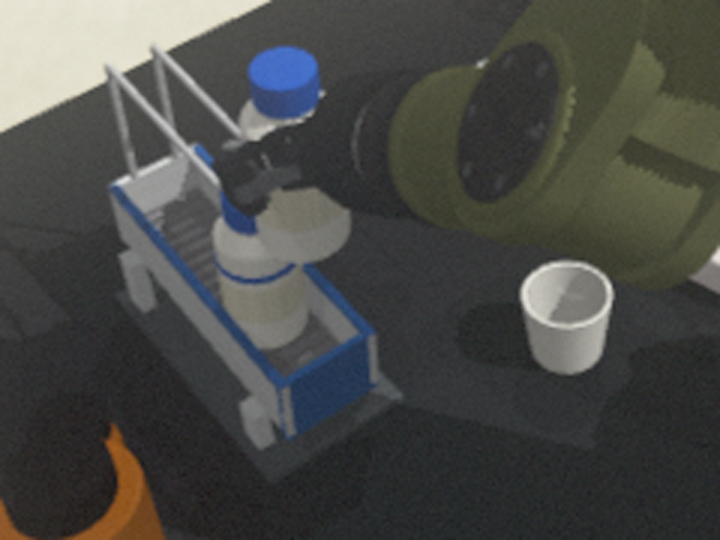

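View pics/w12.png

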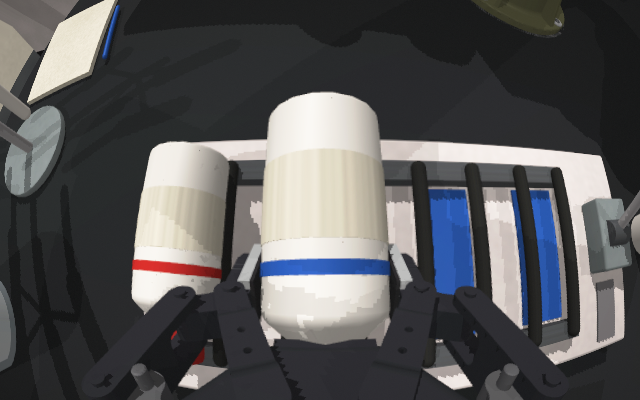

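```bash
python3 - <<'E'
from h import *
lower_release(2,np.deg2rad(55)); print(arm.get_obs()["time"],arm.get_obs()["force"])
s=grab("side","s13"); zoom(s,"s13z",130,100,330,220,2.4); w=grab("wrist","w13")
E
```

```text
f0 -3.617466279694071
0.0105 [-0.34 -0.23 -3.86]
0.009 [-0.17 -0.23 -3.89]
0.0075 [ 0.35  0.3  -3.53]
0.006 [-0.61 -0.01 -3.07]
0.0045 [ 0.63  0.16 -4.42]
0.003 [ 0.87 -0.01 -3.95]
0.0015 [-0.31  0.28 -3.96]
0.0 [ 0.27  0.38 -3.8 ]
-0.0015 [ 1.11 -0.44 -1.07]
-0.003 [ 0.13 -0.2   7.27]
rest [ 0.47 -0.65  6.41]
51.3583 [-0.45345722  0.28902677  0.3087934 ]
```

View pics/s13z.png

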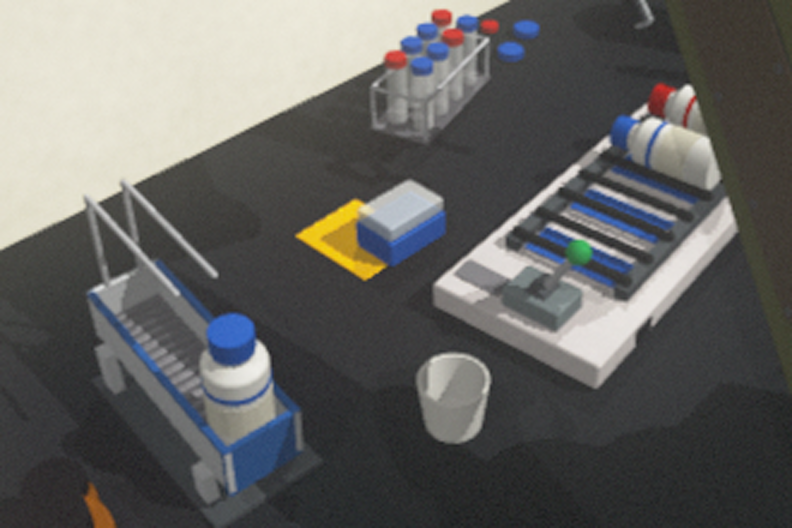

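View pics/w13.png

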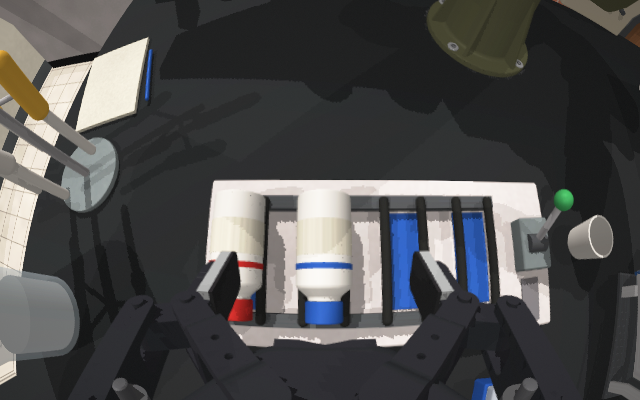

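Bottle 2 has rolled to the stop. Its cap is at side (226,241), the same place bottle 1's was, so I'll repeat the grasp for slot 3.

```bash
python3 - <<'E'
from h import *
np.set_printoptions(precision=3,suppress=True)
s=arm.camera("side"); print([b for b in blobs(s["frame"],"blue",100) if b[0][0]<260])
g,r,z=lane_grasp()
arm.gripper_close(60); o=arm.get_obs(); print(o["opening"],o["force"],o["time"])
p0=np.array(o["ee_pos"])
for d in (.03,.065):
    arm.servo_line(p0+AX*d,speed=.08); o=arm.get_obs(); print(o["force"],o["opening"])
back=np.array([np.cos(PSI),np.sin(PSI),0])
arm.servo_line(p0+AX*.065-back*.03+[0,0,.09],speed=.15)
p,r=place_pose(3,.16,np.deg2rad(55)); arm.reach(p,quat(r)); p,r=place_pose(3,.04,np.deg2rad(55)); arm.servo_line(p,speed=.15); o=arm.get_obs(); print(o["time"],o["force"])
grab("wrist","w14")
E
```

```text
[([224.0, 238.3], [199, 213, 38, 39, 413]), ([229.0, 278.8], [172, 228, 83, 78, 769])]
at grasp [-0.52  0.34  0.61] [-0.     0.     0.001]
0.05655561507510659 [-0.805 -0.619  3.907] 55.7333
[-0.189 -0.15  -4.02 ] 0.05628795948447116
[-0.666 -0.468 -2.658] 0.056128439751596
60.475 [ 0.127 -0.246 -2.862]
```

View pics/w14.png

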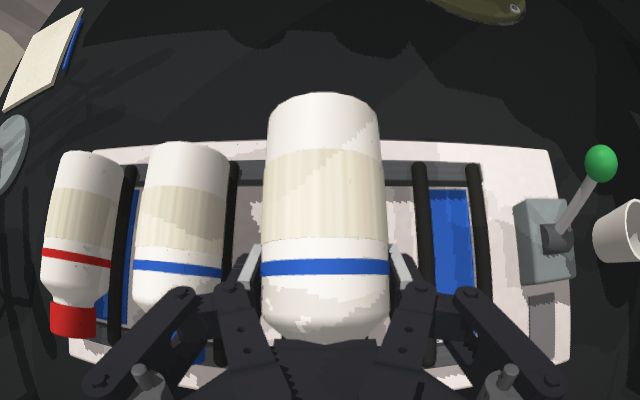

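Held the same way, aligned with slot 3. I'll set it down, then measure the box from two wrist views.

```bash
python3 - <<'E'
from h import *
import pickle
lower_release(3,np.deg2rad(55)); print(arm.get_obs()["time"])
r=flip(ori(MY,np.pi/2)); C={}
arm.reach([.57,-.17,.27],quat(r)); arm.wait(.2); C["m"]=grab("wrist","w15m")
r=ori(np.pi/2,np.pi/2)
arm.reach([.62,-.06,.28],quat(r)); arm.wait(.2); C["a"]=grab("wrist","w15a"); 
arm.reach([.69,-.10,.28],quat(r)); arm.wait(.2); C["b"]=grab("wrist","w15b"); C["top"]=grab("top","t15")
C["side"]=grab("side","s15")
pickle.dump(C,open("C15.pkl","wb")); print(arm.get_obs()["time"],[C[k]["origin"] for k in C])
E
```

```text
f0 -2.854566018534912
0.0105 [ 0.34  0.1  -2.82]
0.009 [-0.   -0.06 -3.91]
0.0075 [ 0.07  0.27 -3.15]
0.006 [-0.68  0.05 -3.51]
0.0045 [ 0.8  -0.09 -3.31]
0.003 [ 0.29 -0.32 -3.32]
0.0015 [ 0.05 -0.01 -3.15]
0.0 [ 0.3   0.29 -4.06]
-0.0015 [ 0.35  1.16 -0.12]
-0.003 [2.13 0.87 8.29]
rest [2.1  0.88 7.2 ]
65.8
69.3083 [array([ 0.4935792 , -0.17854149,  0.41031337]), array([0.62028831, 0.01764034, 0.42246945]), array([ 0.68965087, -0.021647  ,  0.42299055]), array([0.42411655, 0.04866319, 1.35792526]), array([-0.05686343,  0.66187215,  0.78697164])]
```

View pics/w15m.png

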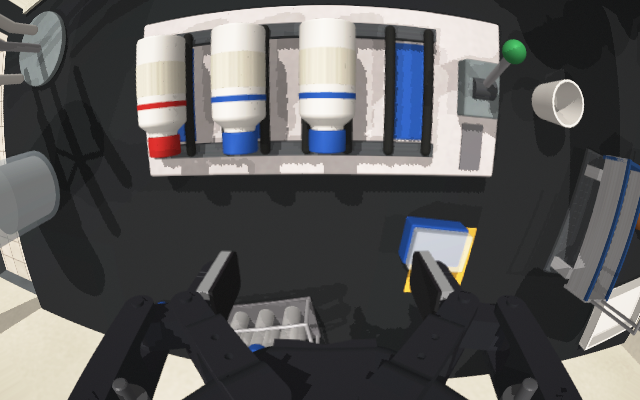

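View pics/w15a.png

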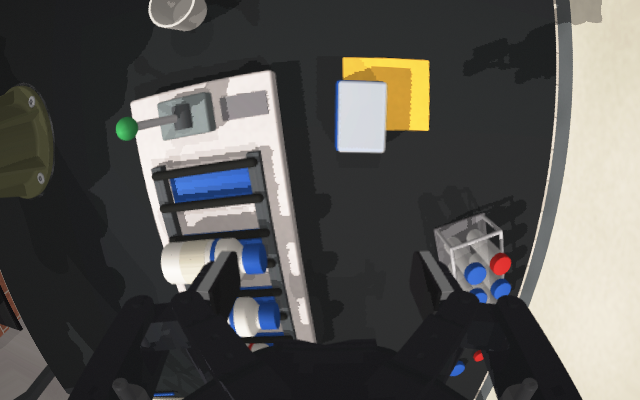

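View pics/w15b.png

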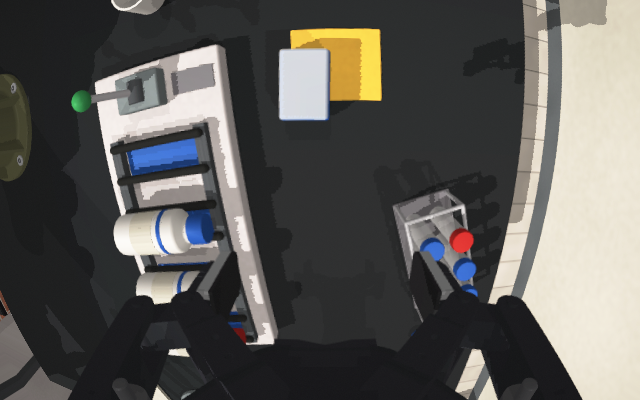

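```bash
cat >> h.py <<'E'
def lid(c,p,tol=5):
    h=cv2.cvtColor(cv2.GaussianBlur(c["frame"],(3,3),0),cv2.COLOR_RGB2HSV)
    m=cv2.inRange(h,(95,5,150),(130,60,255)); m=cv2.morphologyEx(m,cv2.MORPH_OPEN,np.ones((3,3)))
    n,l=cv2.connectedComponents(m); k=(l==l[p[1],p[0]]).astype(np.uint8)
    cs,_=cv2.findContours(k,cv2.RETR_EXTERNAL,cv2.CHAIN_APPROX_NONE); k=max(cs,key=cv2.contourArea); return cv2.minAreaRect(k),k
E
python3 - <<'E'
from h import *
import pickle
np.set_printoptions(precision=4,suppress=True)
C=pickle.load(open("C15.pkl","rb"))
la=lid(C["a"],(361,117)); lb=lid(C["b"],(304,85)); print(la[0],lb[0])
p=tri(ray(C["a"],la[0][0],True),ray(C["b"],lb[0][0],True)); print("lid",p)
for c,l in((C["a"],la),(C["b"],lb)):
    q=np.array([plane(c,k[0],.058,True)[:2] for k in l[1]]); print(cv2.minAreaRect((q*1000).astype(np.float32)))
# mat visible extents
for k in "ab":
    m=mask(C[k]["frame"],"yellow"); ys,xs=np.where(m); q=np.array([plane(C[k],(x,y),.004,True)[:2] for x,y in zip(xs,ys)]); print("mat",q.min(0),q.max(0))
# bottles in m: caps ends/feet
c=C["m"]
for k,f,cp in((1,(162,36),(164,157)),(2,(238,24),(241,153)),(3,(328,19),(327,152))):
    a=plane(c,f,.112,True)-SLOT[k]; b=plane(c,cp,.103,True)-SLOT[k]; print(k,a@EX,a@EY,b@EX,b@EY)
E
```

```text
((360.9999694824219, 116.49998474121094), (70.99998474121094, 45.99999237060547), 90.0) ((303.0, 84.0), (70.0, 48.0), 90.0)
lid (array([ 0.6643, -0.0004,  0.0478]), np.float64(3.8530806397609744e-05))
((663.71826171875, -0.08520889282226562), (55.26823425292969, 84.4109115600586), 0.4162735044956207)
((664.8921508789062, -0.49481964111328125), (83.712890625, 56.34356689453125), 89.4477310180664)
mat [ 0.6435 -0.0196] [0.7656 0.0807]
mat [ 0.644  -0.0199] [0.7658 0.0805]
1 -0.06372259752376132 0.016621864916852757 0.06762739163354614 0.00814196142943909
2 -0.06463869056107613 0.007076974517414898 0.06651317892742017 0.0052466492058630965
3 -0.06537459320885984 0.0006791562824904024 0.06661473480834192 -9.186130951331802e-05
```

```bash
python3 - <<'E'
from h import *
np.set_printoptions(precision=4,suppress=True)
r=ori(np.pi/2,np.pi/2); b=np.array([.6643,-.0004])
arm.reach([*b,.2],quat(r)); arm.servo_line([*b,.014],speed=.12); print("touch",arm.get_obs()["force"])
arm.gripper_close(40); o=arm.get_obs(); print(o["opening"],o["force"])
arm.servo_line([*b,.06],speed=.1); print(arm.get_obs()["force"],arm.get_obs()["opening"])
r=ori(np.pi/2+.024,np.pi/2); m=np.array([.7042,.0297])
arm.servo_line([*m,.06],frame=quat(r),speed=.1)
arm.servo_line([*m,.022],speed=.1); f0=arm.get_obs()["force"][2]; z=.0185
while z>.009:
    arm.servo_line([*m,z],speed=.03); f=arm.get_obs()["force"][2]; print(z,f)
    if f-f0>3: break
    z-=.0015
arm.open(); arm.wait(.2); arm.servo_line([*m,.2],speed=.2); print(arm.get_obs()["time"])
r=ori(np.pi/2,np.pi/2); arm.reach([.62,-.06,.28],quat(r)); arm.wait(.2); c=grab("wrist","w16"); s=grab("side","s16"); zoom(s,"s16z",130,100,330,220,2.4)
E
```

```text
touch [ 0.6216 -0.0434 -1.5918]
0.06066856214432909 [-0.8217 -0.2077  4.6203]
[ 0.1788 -0.2411 -2.7516] 0.061198709438349146
0.0185 -1.892003376040759
0.016999999999999998 -1.5709840995830877
0.015499999999999998 -2.3943819728776337
0.013999999999999999 4.865219846499681
76.4083
```

View pics/w16.png

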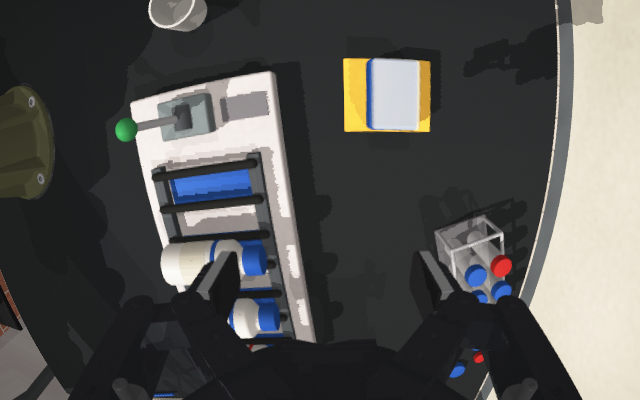

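View pics/s16z.png

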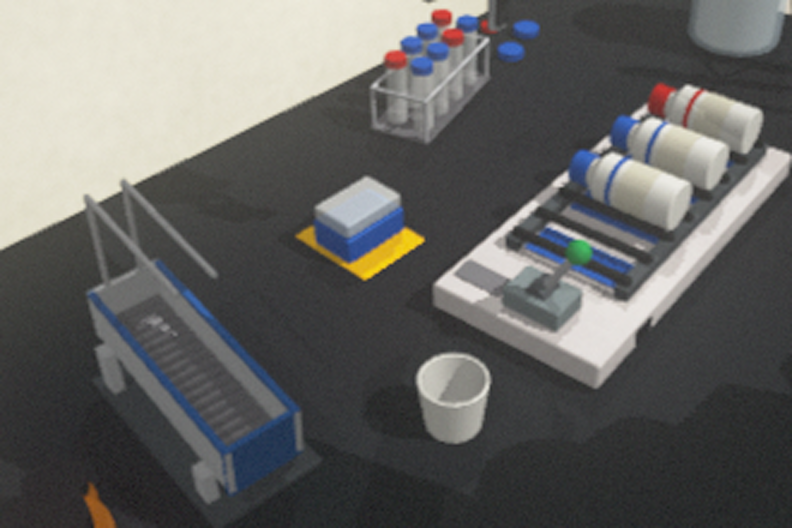

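```bash
python3 - <<'E'
from h import *
np.set_printoptions(precision=4,suppress=True)
c=arm.camera("wrist"); l=lid(c,(395,95)); q=np.array([plane(c,k[0],.058,True)[:2] for k in l[1]]); print("lid",cv2.minAreaRect((q*1000).astype(np.float32)))
s=arm.camera("side"); bb=[b for b in blobs(s["frame"],"green",30) if 300<b[0][0]<420]; ball=plane(s,bb[0][0],.132); print(bb,ball)
r=ori(MY+np.pi/2,np.pi/2); p=ball+EX*.008; p[2]=.112
print(arm.inverse_kinematics(p,quat(r)))
arm.reach([p[0],p[1],.24],quat(r)); arm.servo_line(p,speed=.12); print(arm.get_obs()["force"])
b0=ball.copy(); b0[2]=.112
for d in (.05,.075,.098): arm.servo_line(b0+EX*d,speed=.08); print(d,arm.get_obs()["force"])
d=.098
while d<.118:
    d+=.002; arm.servo_line(b0+EX*d,speed=.04); f=arm.get_obs()["force"]; print(round(d,3),f)
    if f[:2]@EX[:2]<-5: break
arm.wait(.3)
s=grab("side","s17"); print([b for b in blobs(s["frame"],"green",30)]); print(arm.get_obs()["time"])
w=grab("wrist","w17"); zoom(s,"s17z",130,100,330,220,2.4)
E
```

```text
lid ((701.184326171875, 30.146331787109375), (52.59458541870117, 82.86857604980469), 1.435803771018982)
[([370.9, 204.6], [366, 200, 11, 10, 86])] [0.4069 0.0018 0.132 ]
[ 0.0066  0.058  -0.6484  0.8645  0.      1.4634]
[0.6452 0.0419 0.2526]
0.05 [-0.4413 -0.2738 -0.3686]
0.075 [-0.2968 -0.2147  0.5274]
0.098 [-0.2027  0.069   0.5496]
0.1 [ 0.3391 -0.048   0.0485]
0.102 [-1.1458  1.5935 -0.476 ]
0.104 [ 0.9874 -0.6034 -0.7603]
0.106 [-0.4669 -0.2747  0.1749]
0.108 [-5.3932 -0.312   1.8868]
[([342.6, 192.4], [339, 188, 8, 10, 57])]
82.725
```

View pics/s17z.png

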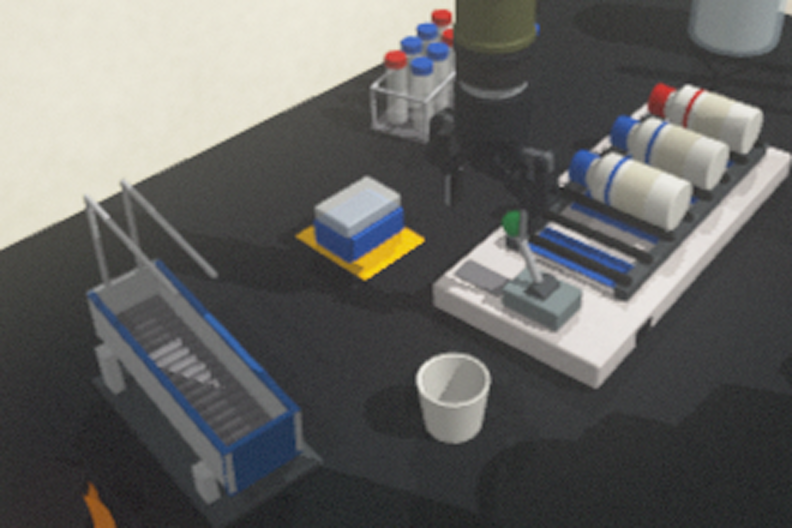

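View pics/w17.png

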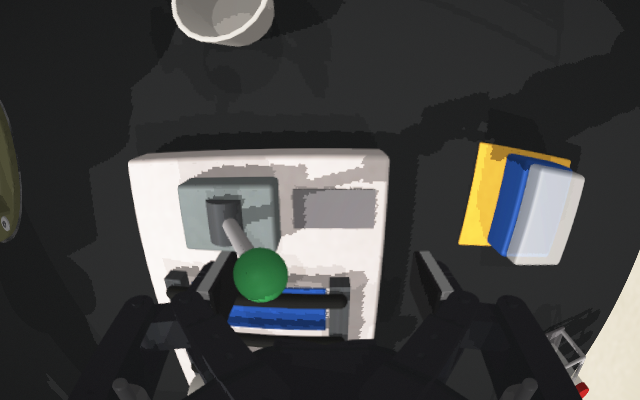

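```bash
python3 - <<'E'
from h import *
np.set_printoptions(precision=4,suppress=True)
p=np.array(arm.get_obs()["ee_pos"]); arm.servo_line(p-EX*0.006,speed=.05); arm.servo_line(p-EX*0.006+EX*.02*0+[0,0,.18],speed=.15); arm.wait(.3)
s=grab("side","s18"); t=grab("top","t18"); gs=[b[0] for b in blobs(s["frame"],"green",30)]; gt=[b[0] for b in blobs(t["frame"],"green",30)]; print(gs,gt)
zoom(s,"s18z",130,100,330,220,2.4); print(plane(s,gs[0],.132),arm.get_obs()["force"])
l=lid(s,(282,183)); print("lid side",l[0], plane(s,l[0][0],.059))
q=flip(ori(MY,np.pi/2)); arm.reach([.57,-.17,.3],quat(q)); arm.wait(.3); grab("wrist","w18"); print(arm.get_obs()["time"])
E
```

```text
[[343.9, 192.3]] []
[0.4839 0.0101 0.132 ] [-0.2556 -0.2273 -0.9697]
lid side ((280.4117736816406, 186.8529510498047), (13.54838752746582, 26.23928451538086), 59.03623962402344) [0.6866 0.0395 0.059 ]
86.825
```

View pics/s18z.png

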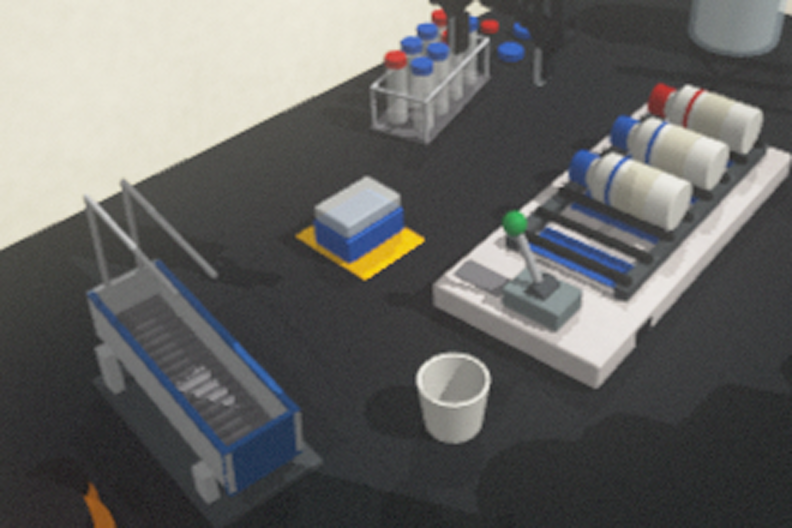

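View pics/w18.png

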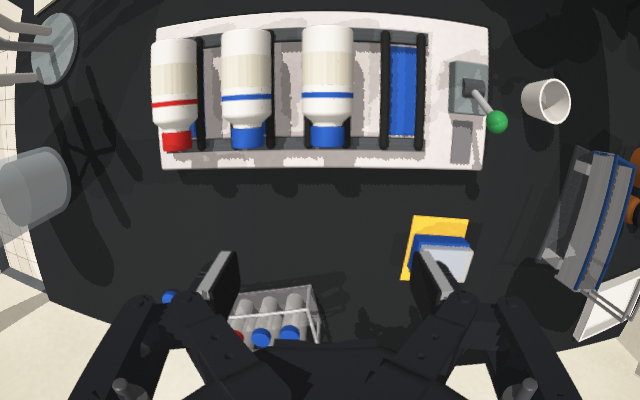

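```bash
python3 - <<'E'
from rig import arm
print(arm.get_obs()["time"],arm.get_obs()["force"]); arm.close_job()
E
```

```text
86.825 [-0.0579279   0.34696849  0.53747254]
the job is handed in; nothing more can be done
```

I did the whole sequence and handed the job in at about 87 s. I pulled the switch off, moved the tip box to the mat, and laid the red-capped bottle in slot 1 and the two lane bottles in slots 2 and 3. Then I pushed the switch back on. This start had only two bottles in the lane.

**Tip box:** after I first placed it, it was knocked about 50 mm aside. I picked it up again and set it back before switching on.

**Last checks:**
- **Bottles:** all three lie in their slots. Each bottle's ends measured about 64–68 mm either side of the slot centre. Their heights on contact were within about 3 mm of what I expected, and they were set down with roughly 10 N.
- **Tip box:** its lid centre was at (0.701, 0.030) on the wrist camera, against the mat centre at about (0.704, 0.029). It stands upright.
- **Switch:** pushed to its stop, where I read 5 N. The ball is back where it was at the start, within about 4 mm.
- **Amber jar and beaker:** I moved neither. The beaker looks unmoved in the last side picture. I did not measure either one at the end, and only the jar's edge is in that view.

**Readings that disagreed:**
- The side camera put the lid at (0.687, 0.040), because its colour blob also takes in the box's side. I trusted the wrist camera instead.
- Two-view heights of the lid came out up to about 10 mm low, on short baselines. The contact force at the mat agreed with the stated height instead.
- The slot 1 bottle read 8–17 mm off-centre across the slot in the last oblique view (4–7 mm in the earlier view). I put this down to viewing angle, because the bottle sits in its groove at the right height, but I did not re-measure it from directly above.

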